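# Pack two clay tea sets from the stock

## Task

Make up the two tea sets from the clay ware on the bench. In the two-bay tray put the teapot in the large bay and the low wide cup in the small bay; in the three-bay tray put the pitcher in the large end bay, the tall narrow cup in the middle bay and the strainer in the small end bay. Stand each piece upright in the middle of its bay, set it down without dropping or tipping it, let go, and leave the canister, the tape core and the brush where they are.

Things in the scene. Friction and masses are not known exactly. Their poses are not given: they have to be found in the camera images.
- teapot_mid (a point): small lidded clay teapot with a knob on top, 70 mm high to the knob; round body 56 mm in diameter and upright-sided from 22 to 44 mm above its foot. The point is on its axis half-way up, 35 mm above its foot; z up. Spout along +x (reaches 49 mm from the axis), loop handle along -x (46 mm): grasp the body across y.
- pitcher_mid (a point): open clay serving pitcher without lid, 60 mm high, 54 mm in diameter, upright-sided above 15 mm, wall 4 mm. The point is on its axis half-way up, 30 mm above its foot; z up. Small pouring lip at the rim along +x (reaches 37 mm from the axis), loop handle along -x (46 mm): grasp across y.
- low_cup_mid (a point): low wide open clay cup without handle, 42 mm high, 54 mm in diameter, upright-sided above 12 mm, wall 4 mm. The point is on its axis half-way up, 21 mm above its foot; z up. 
- tall_cup_mid (a point): tall narrow open clay cup without handle, 66 mm high, 38 mm in diameter, upright-sided above 8 mm, wall 4 mm. The point is on its axis half-way up, 33 mm above its foot; z up. 
- strainer_mid (a point): clay tea strainer sitting fast in its drip bowl (one piece): round, 50 mm high, 50 mm in diameter, upright-sided above 22 mm, its shallow top pierced with small holes. The point is on its axis half-way up, 25 mm above its foot; z up. One short stick handle at the top along +x (reaches 47 mm from the axis): grasp across y.
- tray_two: fixed shallow brown cardboard packing tray, 182 mm long (its y axis) and 108 mm across (its x axis); floor 3 mm thick, rim and dividers 4 mm thick and reaching 11 mm above the bench. Two bays in a row along y: the large bay, 100 mm long, has its middle at y = -37 mm; the small bay, 70 mm long, at y = +52 mm. Every bay is 100 mm across. Origin: centre of its underside, z up, on the bench (height 0).
- tray_three: fixed shallow brown cardboard packing tray, 256 mm long (its y axis) and 108 mm across (its x axis); floor 3 mm thick, rim and dividers 4 mm thick and reaching 11 mm above the bench. Three bays in a row along y: the large end bay, 100 mm long, has its middle at y = +74 mm; the middle bay, 70 mm long, at y = -15 mm; the small end bay, 70 mm long, at y = -89 mm. Every bay is 100 mm across. Origin: centre of its underside, z up, on the bench (height 0).
- canister_mid (a point): bystander: closed clay tea canister, a plain cylinder with a flat lid, 73 mm high, 53 mm in diameter, standing among the stock. The point is on its axis half-way up. Not part of any kit.
- tape_mid (a point): bystander: cardboard tape core lying flat, 60 mm outside diameter, 24 mm high, between or near the trays. The point is at its centre, half-way up.
- brush: bystander: flat dusting brush lying on the bench at the robot's right, 155 mm long along x, 34 mm wide, 14 mm high. Origin on its underside, 8 mm from the middle of its length towards the bristles (+x).

How it is judged:
By the outcome, as a careful person would: the job done as asked, in the order asked, and still so for the second after the job is handed in, with the robot touching nothing.
It also fails if it takes over 120 s, if anything falls off the work surface, if the arm or the gripper's body presses on something with over 40 N, if the wrist force passes 120 N, or if a joint passes its speed limit or range.

## Robot

A 7-joint arm with a two-finger parallel gripper is mounted at the origin on the work surface. World frame = base frame: x ahead of the robot, y to its left, z up, the work surface at z = 0. Lengths are in m, angles in rad, forces in N, time in s.
With the tool pointing down it reaches from about 0.4 to 0.85 m from the base axis. Payload 4.5 kg.
Tool frame: the origin (TCP) lies at the very end of the fingers, on their centre line; the grasp point (between the pads) lies 19 mm behind it; z points along the fingers, x is the direction in which the jaws open and shut, and the axes are right-handed (so a half turn about z gives the same grasp; the last joint's range is limited). The gripper opens to 88 mm and grips with 3 to 60 N. Pads are 18 mm wide; open, the fingers measure 123 mm over their backs; the gripper's body (75 mm by 187 mm) begins 45 mm behind the grasp point.
Start: joints at [-1.268, 0.689, -0.195, 1.565, 0.157, 0.902, -0.215], TCP at [0.166, 0.603, 0.239] pointing down, gripper open.
Joint ranges: [-3.01, 3.01], [-0.46, 2.08], [-1.47, 1.51], [0.13, 2.56], [-1, 4.14], [0.04, 2.09], [-2.66, 2.66]. Speed limits (rad/s): [2.57, 2.57, 3.14, 3.14, 3.14, 3.14, 3.14].

## Interface

Orientations are given as a unit quaternion [x, y, z, w].
In Python, from plant import * gives the robot as it stands.
- The arm moves only by the tool apply_moves, never from a script. Its argument "series" is a list of rows, each an object of numbers: "x", "y", "z": the shift along the tool's x, y, z in units of 80 cm (1.0 is 80 cm); "wx", "wy", "wz": the turn, a rotation vector about the tool's x, y, z in units of pi rad (1.0 is pi rad); "fingers": the opening, from -1 (shut) to 1 (fully open), so that 0 is half open. In form: [{"x": .., "y": .., "z": .., "wx": .., "wy": .., "wz": .., "fingers": ..}, ...]. A call has 1 to 8 rows; each row shifts and turns the pose as measured when the row begins, along the tool's axes as they then stand; what a row does not reach is not made up. A row lasts 1/8 s, in which the tool goes at most 62.5 mm and 10.7 degrees, less where a joint would pass 70% of its speed; a pose out of reach is approached as far as the arm can. A call with a number of a shift or a turn outside -1 to 1 is refused whole. A call with a gripper value outside its range is refused whole. The fingers move at their own pace and stop on an object; "force" is the grip in N (left out, the last holds). Time passes only in rows, so rows that do not move let the fingers close. It gives the time, the measured TCP pose, the force and the opening at its end, in the units of the state.
- get_state(): the state, without advancing time (a new reading comes with each control period).
- snapshot(name): name is "side" or "top"; returns (picture, depth): 480x640x3 uint8, red, green, blue; 480x640 float32, m along the optical axis (not along the pixel's ray), 0 where there is no reading.
- camera_model(name): a dict with "camera_matrix" (3x3 intrinsics, pixels), "world_from_camera" (4x4, takes a point from camera to world coordinates). Camera axes: x right, y up, looking along -z (the intrinsics and any distortion apply to the point x, -y, -z); pixel columns grow to the right and rows downward; lengths in m; the calibration is good to about 2 mm. A picture is of the moment at which its call begins. camera_model takes no time and is no camera call.
- finish_job(): hands the job in, once; it reports no verdict.
The state is a dict: "clock": time; "q": joint angles; "qd": joint speeds; "joint_torque": joint torques, N m; "tool_pos": TCP position; "eef_rot": TCP orientation; "contact_force": force on the tool from outside, world axes, zero at the start; "moment": the same for the moment, N m; "opening": opening from 0.0 (shut) to 1.0 (fully open).
Only numpy, scipy, OpenCV 4.12 (cv2) and the standard library are available. Lean on these libraries where they do the work, as an engineer would, in place of code of your own. Each camera call takes 0.05 s, during which the arm holds its last target. There are 200 camera calls.

## Working session

There is one attempt and no reset: what is moved stays moved. The work goes in short steps, Python scripts to look and compute and a tool call to move; the robot and the scene stay as the last step left them, time stands still between calls to the robot, and variables do not carry over. Pictures are saved under pics/ and viewed, about 12 in all and at most 16, crops included, and the job is handed in when it is done.

Besides the shell and the picture viewer there is one more tool, called after "Call:" as name(argument=value, ...), one argument or row to a line, values as JSON. apply_moves: Moves the arm, as the interface text tells. Its arguments: {"type":"object","properties":{"series":{"type":"array","items":{"type":"object","properties":{"x":{"type":"number"},"y":{"type":"number"},"z":{"type":"number"},"wx":{"type":"number"},"wy":{"type":"number"},"wz":{"type":"number"},"fingers":{"type":"number"}}}},"force":{"type":"number"}},"required":["series"]}

```bash
ls; mkdir -p pics
cat > h.py <<'E'
from plant import *
import numpy as np, cv2
def cast(cam,uv,z):
    """cast pixels (n,2) onto plane z"""
    K=np.array(cam["camera_matrix"]);T=np.array(cam["world_from_camera"])
    uv=np.atleast_2d(np.float64(uv))
    d=np.array(cam.get("distortion",np.zeros(5)),float)
    n=cv2.undistortPoints(uv[:,None],K,d)[:,0]
    r=np.c_[n[:,0],-n[:,1],-np.ones(len(n))]@T[:3,:3].T
    o=T[:3,3]
    return o+r*((z-o[2])/r[:,2])[:,None]
def cloud(cam,depth):
    K=np.array(cam["camera_matrix"]);T=np.array(cam["world_from_camera"])
    v,u=np.mgrid[:depth.shape[0],:depth.shape[1]]
    p=np.stack([(u-K[0,2])/K[0,0]*depth,-(v-K[1,2])/K[1,1]*depth,-depth],-1)
    return p@T[:3,:3].T+T[:3,3]
E
python3 - <<'E'
from h import *
print(get_state())
for n in("top","side"):
    c=camera_model(n);print(n,c)
    p,d=snapshot(n);cv2.imwrite(f"pics/{n}0.png",p[...,::-1]);np.savez(f"{n}0.npz",p=p,d=d);print((d==0).mean())
E
```

```text
pics
{'clock': 0.0, 'q': array([-1.26819391,  0.68996872, -0.1945167 ,  1.56636522,  0.15732269,
        0.9024627 , -0.2151235 ]), 'qd': array([-0.00016225, -0.00115474,  0.00028946,  0.00029945, -0.00018803,
       -0.00055666, -0.00125619]), 'joint_torque': array([-7.22923214e-04, -5.27572846e+01, -1.26631591e+00, -1.53437537e+01,
       -5.24405739e-02,  6.46707922e-03,  1.75894606e-04]), 'tool_pos': array([0.16586837, 0.60193305, 0.23791397]), 'eef_rot': array([ 7.95455591e-01,  6.06011208e-01, -6.73629756e-04,  6.04238687e-04]), 'contact_force': array([ 0.01209356, -0.82835378, -0.15818792]), 'moment': array([-0.01478149,  0.01229345, -0.05175238]), 'opening': 0.9991037060089876}
top {'camera_matrix': array([[469.64364344,   0.        , 320.47099231],
       [  0.        , 469.64364344, 230.36394562],
       [  0.        ,   0.        ,   1.        ]]), 'world_from_camera': array([[-3.68847645e-02,  9.78026733e-01, -2.05190702e-01,
         3.41438524e-01],
       [-9.99319526e-01, -3.60979885e-02,  7.57767108e-03,
        -6.87971682e-02],
       [ 4.19328325e-06,  2.05330576e-01,  9.78692676e-01,
         9.20767165e-01],
       [ 0.00000000e+00,  0.00000000e+00,  0.00000000e+00,
         1.00000000e+00]])}
0.0038671875
side {'camera_matrix': array([[553.15439386,   0.        , 325.72806702],
       [  0.        , 553.15439386, 241.3604199 ],
       [  0.        ,   0.        ,   1.        ]]), 'world_from_camera': array([[ 0.97237242,  0.10161246, -0.21015894,  0.31277732],
       [-0.23284106,  0.48636815, -0.84215857, -1.01624015],
       [ 0.01664081,  0.8678254 ,  0.49659053,  0.63113098],
       [ 0.        ,  0.        ,  0.        ,  1.        ]])}
0.004114583333333333
```

View pics/top0.png

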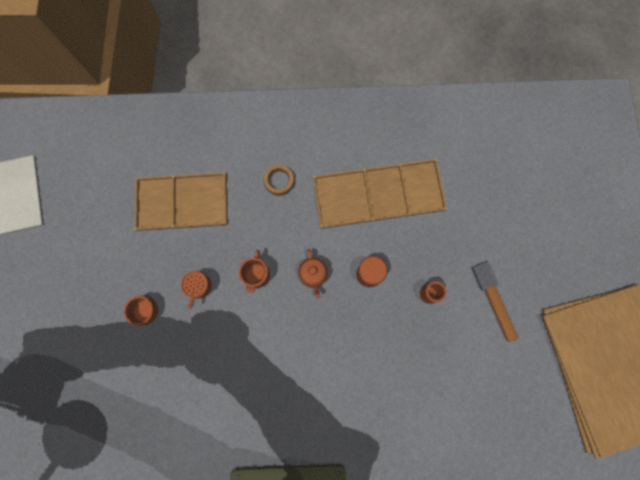

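View pics/side0.png

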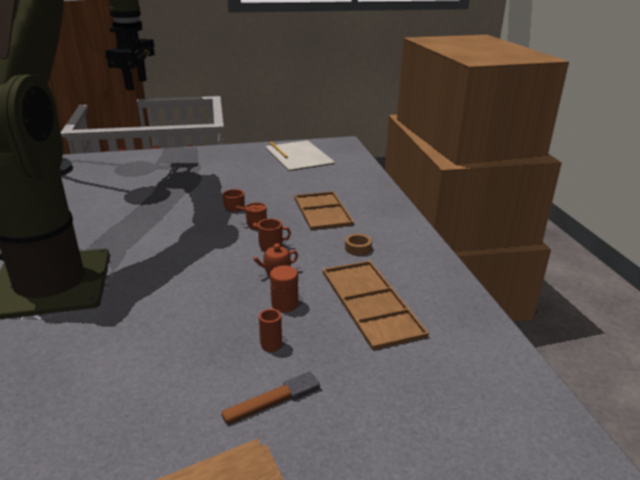

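Top view: low cup (140,310), strainer (195,285), pitcher (254,272), teapot (313,271), canister (372,270) and tall cup (433,291). tray_two is centred near (181,201) and tray_three near (380,193). In the side view the teapot and pitcher handles point away from the robot, with the spout and lip towards it.

Run:
```python
from h import *
c=camera_model("top");f=np.load("top0.npz");p,d=f["p"],f["d"];P=cloud(c,d)
hsv=cv2.cvtColor(p,cv2.COLOR_RGB2HSV)
red=cv2.inRange(hsv,(0,120,60),(11,255,255))
H={"low":((140,310),.042,54),"strainer":((195,285),.05,50),"pitcher":((254,272),.06,54),"teapot":((313,271),.044,56),"canister":((372,270),.073,53),"tall":((433,291),.066,38)}
n,lab,st,ce=cv2.connectedComponentsWithStats(red)
for k,((u,v),z,D) in H.items():
    l=np.bincount(lab[v-12:v+12,u-12:u+12][lab[v-12:v+12,u-12:u+12]>0]).argmax()
    m=(lab==l); q=P[m]; zt=np.percentile(q[:,2],97)
    # top-plane points
    t=q[(q[:,2]>z-.008)&(q[:,2]<z+.01)]
    (cx,cy),r=cv2.minEnclosingCircle(np.float32(t[:,:2]*1000))
    # colour: opened mask -> body, at rim height
    o=cv2.morphologyEx(np.uint8(m)*255,cv2.MORPH_CLOSE,np.ones((9,9)))
    o=cv2.morphologyEx(o,cv2.MORPH_OPEN,cv2.getStructuringElement(cv2.MORPH_ELLIPSE,(13,13)))
    cc=max(cv2.findContours(o,cv2.RETR_EXTERNAL,cv2.CHAIN_APPROX_NONE)[0],key=cv2.contourArea)
    w=cast(c,cc[:,0],z)
    full=q[:,:2]; ctr=np.median(t[:,:2],0)
    far=q[np.linalg.norm(q[:,:2]-np.array([cx,cy])/1000,axis=1)>D/2000+.008]
    dirs=[]
    if len(far):
        a=np.degrees(np.arctan2(far[:,1]-cy/1000,far[:,0]-cx/1000)); dirs=np.histogram(a%360,18,(0,360))[0]
    print(k,len(q),"ztop %.3f"%zt,"topcirc",np.round([cx,cy,r],1),"mean",np.round(t[:,:2].mean(0)*1000,1),"colour",np.round(w[:,:2].mean(0)*1000,1),np.round(np.ptp(w[:,:2],axis=0)*1000),list(dirs))
# trays
tr=cv2.inRange(hsv,(10,80,60),(25,255,255))&np.uint8((P[...,2]<.03)*255)
for (u,v) in((181,201),(380,193)):
    m=np.zeros_like(tr);m[v-50:v+50,u-75:u+75]=tr[v-50:v+50,u-75:u+75]
    m=cv2.morphologyEx(m,cv2.MORPH_CLOSE,np.ones((7,7)))
    cc=max(cv2.findContours(m,cv2.RETR_EXTERNAL,cv2.CHAIN_APPROX_NONE)[0],key=cv2.contourArea)
    w=cast(c,cc[:,0],.009)
    print("tray",cv2.minAreaRect(np.float32(w[:,:2]*1000)), cv2.minAreaRect(np.float32(cc)))
bench=P[(hsv[...,1]<60)&(P[...,0]>.3)&(P[...,0]<.8)];print("bench z",np.median(bench[:,2]))
from scipy.spatial.transform import Rotation as R
print(R.from_quat(get_state()["eef_rot"]).as_matrix().round(3))
```

```text
low 699 ztop 0.044 topcirc [388.  266.2  26.9] mean [387.4 264.3] colour [387.4 263. ] [50. 58.] [np.int64(0), np.int64(0), np.int64(0), np.int64(0), np.int64(0), np.int64(0), np.int64(0), np.int64(0), np.int64(0), np.int64(0), np.int64(0), np.int64(0), np.int64(0), np.int64(1), np.int64(0), np.int64(0), np.int64(0), np.int64(0)]
strainer 622 ztop 0.052 topcirc [421.7 161.8  33.2] mean [429.6 161.8] colour [430.4 159.2] [48. 50.] [np.int64(2), np.int64(0), np.int64(0), np.int64(0), np.int64(0), np.int64(0), np.int64(0), np.int64(0), np.int64(1), np.int64(0), np.int64(0), np.int64(0), np.int64(1), np.int64(0), np.int64(0), np.int64(0), np.int64(0), np.int64(1)]
pitcher 723 ztop 0.062 topcirc [451.1  54.4  36.3] mean [445.6  50.4] colour [447.8  50. ] [57. 52.] [np.int64(0), np.int64(0), np.int64(0), np.int64(0), np.int64(0), np.int64(0), np.int64(0), np.int64(0), np.int64(5), np.int64(2), np.int64(0), np.int64(3), np.int64(0), np.int64(0), np.int64(0), np.int64(0), np.int64(0), np.int64(4)]
teapot 678 ztop 0.070 topcirc [443.3 -58.5  43.2] mean [443.  -58.8] colour [446.1 -58.4] [55. 
[... 745 characters left out ...]
.int64(0), np.int64(3), np.int64(0), np.int64(0), np.int64(0), np.int64(0), np.int64(0), np.int64(0), np.int64(0), np.int64(0), np.int64(0), np.int64(0), np.int64(0), np.int64(0)]
tray ((604.1444091796875, 203.25099182128906), (108.63829803466797, 183.23240661621094), 1.7410893440246582) ((179.9626007080078, 200.92637634277344), (51.95484161376953, 93.38856506347656), 86.26860046386719)
tray ((606.267822265625, -196.5981903076172), (108.82705688476562, 255.97879028320312), 6.35992431640625) ((379.4100341796875, 192.64901733398438), (52.30264663696289, 127.65342712402344), 81.71420288085938)
bench z 0.0006748876191636777
[[ 0.265  0.964 -0.   ]
 [ 0.964 -0.265 -0.002]
 [-0.002  0.    -1.   ]]
```

Run:
```python
from h import *
c=camera_model("top");f=np.load("top0.npz");p,d=f["p"],f["d"];P=cloud(c,d)
hsv=cv2.cvtColor(p,cv2.COLOR_RGB2HSV)
red=cv2.inRange(hsv,(0,100,40),(14,255,255))>0
for k,(C,R0) in {"teapot":((.4455,-.0585),.032),"pitcher":((.448,.050),.030),"strainer":((.430,.160),.029)}.items():
    q=P[red&(np.linalg.norm(P[...,:2]-C,axis=-1)<.06)&(P[...,2]>.012)]
    if k=="teapot": print("knob",q[q[:,2]>.062].mean(0).round(4),(q[:,2]>.062).sum())
    r=np.linalg.norm(q[:,:2]-C,axis=1);q=q[r>R0]; a=np.degrees(np.arctan2(q[:,1]-C[1],q[:,0]-C[0]))%360
    for lo,hi in((-90,90),(90,270)):
        s=((a-lo)%360<(hi-lo))
        if s.sum()>2: print(k,lo,"n",s.sum(),"mean pt",q[s].mean(0).round(4),"ang",np.degrees(np.arctan2(*(q[s].mean(0)[:2]-C)[::-1])).round(1),"maxr",np.linalg.norm(q[s][:,:2]-C,axis=1).max().round(3))
```

```text
knob [ 0.446  -0.0576  0.069 ] 57
teapot -90 n 16 mean pt [ 0.4822 -0.0522  0.0486] ang 9.8 maxr 0.043
teapot 90 n 23 mean pt [ 0.4064 -0.0639  0.0456] ang -172.2 maxr 0.047
pitcher -90 n 27 mean pt [0.4833 0.0455 0.0429] ang -7.3 maxr 0.041
pitcher 90 n 23 mean pt [0.4162 0.0574 0.0608] ang 166.9 maxr 0.035
strainer 90 n 24 mean pt [0.3949 0.1682 0.0503] ang 166.9 maxr 0.043
```

```bash
cat > plan.py <<'E'
from h import *
from scipy.spatial.transform import Rotation as R, Slerp
def Rt(th):
    t=np.radians(th);c,s=np.cos(t),np.sin(t);return R.from_matrix([[c,s,0],[s,-c,0],[0,0,-1]])
def plan(wps,s=None):
    """wps: (x,y,z,theta_deg,max_mm_per_row); prints rows in tool axes and move units"""
    s=s or get_state(); p=s["tool_pos"].copy(); r=R.from_quat(s["eef_rot"]); k=0
    print("now",p.round(4),"th",np.degrees(np.arctan2(*r.as_matrix()[[1,0],0])).round(1),"open",round(s["opening"],3),"F",s["contact_force"].round(1),"t",round(s["clock"],2))
    for x,y,z,th,mm in wps:
        g=np.array([x,y,z]);G=Rt(th)
        n=max(int(np.ceil(max(np.linalg.norm(g-p)*1e3/mm,np.degrees((r.inv()*G).magnitude())/9.5))),1)
        print("->",(x,y,z,th),n)
        S=Slerp([0,1],R.concatenate([r,G]));p0=p
        for i in range(1,n+1):
            d=np.round(r.inv().apply(p0+(g-p0)*i/n-p)/.8,3);w=np.round((r.inv()*S(i/n)).as_rotvec()/np.pi,3)
            print(k,*(["%g"%v for v in d]),"| w",*["%g"%v for v in w]);k+=1
            p=p+r.apply(d*.8);r=r*R.from_rotvec(w*np.pi)
E
python3 -c "
from plan import *
plan([(.446,-.058,.20,98.5,58),(.446,-.058,.11,98.5,45),(.446,-.058,.018,98.5,25)])"
```

```text
now [0.1659 0.602  0.238 ] th 74.6 open 0.998 F [ 0.3 -0.3 -0.7] t 0.1
-> (0.446, -0.058, 0.2, 98.5) 13
0 -0.054 0.043 0.004 | w -0 0 -0.01
1 -0.055 0.041 0.003 | w -0 0 -0.01
2 -0.057 0.039 0.004 | w -0 0 -0.011
3 -0.058 0.038 0.004 | w -0 0 -0.01
4 -0.059 0.035 0.004 | w -0 0 -0.01
5 -0.06 0.034 0.003 | w -0 0 -0.01
6 -0.061 0.032 0.004 | w -0 0 -0.01
7 -0.063 0.029 0.004 | w -0 0 -0.011
8 -0.063 0.028 0.004 | w -0 0 -0.01
9 -0.064 0.026 0.003 | w -0 0 -0.01
10 -0.064 0.023 0.004 | w -0 0 -0.01
11 -0.066 0.022 0.004 | w -0 0 -0.011
12 -0.066 0.019 0.004 | w -0 0 -0.01
-> (0.446, -0.058, 0.11, 98.5) 2
13 0 0 0.056 | w -0 0 0
14 0 0 0.056 | w -0 0 0
-> (0.446, -0.058, 0.018, 98.5) 4
15 0 0 0.029 | w -0 0 0
16 0 0 0.029 | w -0 0 0
17 0 0 0.028 | w -0 0 0
18 0 0 0.029 | w -0 0 0
```

Call:
apply_moves(
  series=[
    {"x": -0.054,"y": 0.043,"z": 0.004,"wz": -0.01,"fingers": 0.9},
    {"x": -0.055,"y": 0.041,"z": 0.003,"wz": -0.01,"fingers": 0.9},
    {"x": -0.057,"y": 0.039,"z": 0.004,"wz": -0.011,"fingers": 0.9},
    {"x": -0.058,"y": 0.038,"z": 0.004,"wz": -0.01,"fingers": 0.9},
    {"x": -0.059,"y": 0.035,"z": 0.004,"wz": -0.01,"fingers": 0.9},
    {"x": -0.06,"y": 0.034,"z": 0.003,"wz": -0.01,"fingers": 0.9},
    {"x": -0.061,"y": 0.032,"z": 0.004,"wz": -0.01,"fingers": 0.9},
    {"x": -0.063,"y": 0.029,"z": 0.004,"wz": -0.011,"fingers": 0.9},
  ],
  force=20,
)

```text
schema error: expected keys x, y, z, wx, wy, wz, fingers
```

```bash
python3 -c "
from plan import *
plan([(.446,-.058,.15,98.5,58),(.446,-.058,.11,98.5,45)])"
```

```text
now [0.1659 0.602  0.238 ] th 74.6 open 0.998 F [ 0.3 -0.3 -0.7] t 0.1
-> (0.446, -0.058, 0.15, 98.5) 13
0 -0.054 0.043 0.009 | w -0 0 -0.01
1 -0.055 0.041 0.008 | w -0 0 -0.01
2 -0.057 0.039 0.009 | w -0 0 -0.011
3 -0.058 0.038 0.008 | w -0 0 -0.01
4 -0.059 0.035 0.009 | w -0 0 -0.01
5 -0.06 0.034 0.008 | w -0 0 -0.01
6 -0.061 0.032 0.009 | w -0 0 -0.01
7 -0.062 0.029 0.008 | w -0 0 -0.011
8 -0.064 0.028 0.009 | w -0 0 -0.01
9 -0.064 0.026 0.009 | w -0 0 -0.01
10 -0.064 0.023 0.008 | w -0 0 -0.01
11 -0.066 0.022 0.009 | w -0 0 -0.011
12 -0.066 0.019 0.008 | w -0 0 -0.01
-> (0.446, -0.058, 0.11, 98.5) 1
13 0 0 0.05 | w -0 0 0
```

All seven keys are needed in every row.

Call:
apply_moves(
  series=[
    {"x": -0.054,"y": 0.043,"z": 0.004,"wx": 0,"wy": 0,"wz": -0.01,"fingers": 0.9},
    {"x": -0.055,"y": 0.041,"z": 0.003,"wx": 0,"wy": 0,"wz": -0.01,"fingers": 0.9},
    {"x": -0.057,"y": 0.039,"z": 0.004,"wx": 0,"wy": 0,"wz": -0.011,"fingers": 0.9},
    {"x": -0.058,"y": 0.038,"z": 0.004,"wx": 0,"wy": 0,"wz": -0.01,"fingers": 0.9},
    {"x": -0.059,"y": 0.035,"z": 0.004,"wx": 0,"wy": 0,"wz": -0.01,"fingers": 0.9},
    {"x": -0.06,"y": 0.034,"z": 0.003,"wx": 0,"wy": 0,"wz": -0.01,"fingers": 0.9},
    {"x": -0.061,"y": 0.032,"z": 0.004,"wx": 0,"wy": 0,"wz": -0.01,"fingers": 0.9},
    {"x": -0.063,"y": 0.029,"z": 0.004,"wx": 0,"wy": 0,"wz": -0.011,"fingers": 0.9},
  ],
  force=20,
)

```text
clock: 1.1
tool_pos: [0.3426, 0.1883, 0.211]
eef_rot: [0.705, 0.709, -0.0, -0.001]
contact_force: [1.8, -0.9, -0.1]
opening: 0.952
```

```bash
python3 -c "
from plan import *
plan([(.446,-.058,.15,98.5,58),(.446,-.058,.11,98.5,45)])"
```

```text
now [0.3426 0.1883 0.211 ] th 90.3 open 0.952 F [ 1.8 -0.9 -0.1] t 1.1
-> (0.446, -0.058, 0.15, 98.5) 5
0 -0.062 0.026 0.015 | w -0 -0 -0.009
1 -0.062 0.023 0.015 | w -0 -0 -0.009
2 -0.063 0.022 0.016 | w -0 -0 -0.009
3 -0.064 0.021 0.015 | w -0 -0 -0.009
4 -0.064 0.018 0.015 | w -0 -0 -0.009
-> (0.446, -0.058, 0.11, 98.5) 1
5 -0 0 0.05 | w -0 -0 -0
```

Call:
apply_moves(
  series=[
    {"x": -0.062,"y": 0.026,"z": 0.015,"wx": 0,"wy": 0,"wz": -0.009,"fingers": 0.9},
    {"x": -0.062,"y": 0.023,"z": 0.015,"wx": 0,"wy": 0,"wz": -0.009,"fingers": 0.9},
    {"x": -0.063,"y": 0.022,"z": 0.016,"wx": 0,"wy": 0,"wz": -0.009,"fingers": 0.9},
    {"x": -0.064,"y": 0.021,"z": 0.015,"wx": 0,"wy": 0,"wz": -0.009,"fingers": 0.9},
    {"x": -0.064,"y": 0.018,"z": 0.015,"wx": 0,"wy": 0,"wz": -0.009,"fingers": 0.9},
    {"x": 0,"y": 0,"z": 0.03,"wx": 0,"wy": 0,"wz": 0,"fingers": 0.9},
    {"x": 0,"y": 0,"z": 0,"wx": 0,"wy": 0,"wz": 0,"fingers": 0.9},
  ],
)

```text
clock: 1.98
tool_pos: [0.4509, -0.0721, 0.1224]
eef_rot: [0.656, 0.755, 0.0, -0.0]
contact_force: [-0.4, 1.9, 0.0]
opening: 0.949
```

```bash
python3 -c "
from plan import *
plan([(.446,-.058,.018,98.5,25)])
p,d=snapshot('side');cv2.imwrite('pics/s1.png',cv2.resize(p[200:340,200:400,::-1],None,fx=3,fy=3))"
```

```text
now [ 0.4509 -0.0721  0.1224] th 98.0 open 0.949 F [-0.4  1.9  0. ] t 1.98
-> (0.446, -0.058, 0.018, 98.5) 5
0 0.004 -0.001 0.026 | w 0 -0 -0.001
1 0.003 -0 0.026 | w 0 -0 -0
2 0.004 -0.001 0.026 | w 0 -0 -0.001
3 0.004 -0.001 0.026 | w 0 -0 -0
4 0.003 -0.001 0.026 | w 0 -0 -0.001
```

View pics/s1.png

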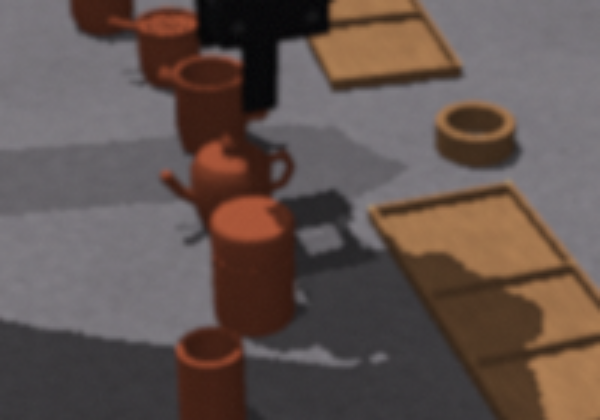

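The gripper is above the teapot, and rows overshoot about 14 mm when stopped abruptly. I'll correct that and taper the rows.

Call:
apply_moves(
  series=[
    {"x": 0.012,"y": -0.003,"z": 0,"wx": 0,"wy": 0,"wz": -0.002,"fingers": 0.9},
    {"x": 0.006,"y": -0.001,"z": 0,"wx": 0,"wy": 0,"wz": 0,"fingers": 0.9},
    {"x": 0,"y": 0,"z": 0.025,"wx": 0,"wy": 0,"wz": 0,"fingers": 0.9},
    {"x": 0,"y": 0,"z": 0.03,"wx": 0,"wy": 0,"wz": 0,"fingers": 0.9},
    {"x": 0,"y": 0,"z": 0.025,"wx": 0,"wy": 0,"wz": 0,"fingers": 0.9},
    {"x": 0,"y": 0,"z": 0.015,"wx": 0,"wy": 0,"wz": 0,"fingers": 0.9},
    {"x": 0,"y": 0,"z": 0.01,"wx": 0,"wy": 0,"wz": 0,"fingers": 0.9},
    {"x": 0,"y": 0,"z": 0,"wx": 0,"wy": 0,"wz": 0,"fingers": 0.9},
  ],
)

```text
clock: 3.02
tool_pos: [0.4493, -0.0482, 0.0422]
eef_rot: [0.647, 0.762, 0.005, 0.003]
contact_force: [-0.1, -0.0, -0.1]
opening: 0.951
```

```bash
python3 -c "
from plan import *
plan([(.446,-.058,.042,98.5,5),(.446,-.058,.018,98.5,12)])"
```

```text
now [ 0.4493 -0.0482  0.0422] th 99.3 open 0.951 F [-0.1 -0.  -0.1] t 3.02
-> (0.446, -0.058, 0.042, 98.5) 3
0 -0.004 -0.002 0 | w 0.001 -0 0.001
1 -0.004 -0.002 0 | w 0.002 -0 0.002
2 -0.003 -0.002 0 | w 0.001 -0.001 0.001
-> (0.446, -0.058, 0.018, 98.5) 3
3 -0 -0 0.01 | w -0 0 0
4 -0 -0 0.01 | w -0 0 0
5 -0 -0 0.01 | w -0 0 0
```

Call:
apply_moves(
  series=[
    {"x": -0.005,"y": -0.003,"z": 0,"wx": 0.002,"wy": 0,"wz": 0.002,"fingers": 0.9},
    {"x": -0.004,"y": -0.002,"z": 0,"wx": 0.002,"wy": -0.001,"wz": 0.002,"fingers": 0.9},
    {"x": -0.002,"y": 0,"z": 0,"wx": 0,"wy": 0,"wz": 0,"fingers": 0.9},
    {"x": 0,"y": 0,"z": 0.01,"wx": 0,"wy": 0,"wz": 0,"fingers": 0.9},
    {"x": 0,"y": 0,"z": 0.01,"wx": 0,"wy": 0,"wz": 0,"fingers": 0.9},
    {"x": 0,"y": 0,"z": 0.008,"wx": 0,"wy": 0,"wz": 0,"fingers": 0.9},
    {"x": 0,"y": 0,"z": 0,"wx": 0,"wy": 0,"wz": 0,"fingers": 0.9},
  ],
)

```text
clock: 3.9
tool_pos: [0.4475, -0.0587, 0.0225]
eef_rot: [0.653, 0.758, -0.001, -0.0]
contact_force: [-0.2, 0.3, 0.4]
opening: 0.953
```

Call:
apply_moves(
  series=[
    {"x": 0,"y": -0.001,"z": 0.005,"wx": 0,"wy": 0,"wz": 0,"fingers": 0.6},
    {"x": 0,"y": 0,"z": 0,"wx": 0,"wy": 0,"wz": 0,"fingers": 0.4},
    {"x": 0,"y": 0,"z": 0,"wx": 0,"wy": 0,"wz": 0,"fingers": -1},
    {"x": 0,"y": 0,"z": 0,"wx": 0,"wy": 0,"wz": 0,"fingers": -1},
    {"x": 0,"y": 0,"z": 0,"wx": 0,"wy": 0,"wz": 0,"fingers": -1},
    {"x": 0,"y": 0,"z": 0,"wx": 0,"wy": 0,"wz": 0,"fingers": -1},
  ],
  force=20,
)

```text
clock: 4.65
tool_pos: [0.4464, -0.0584, 0.0183]
eef_rot: [0.653, 0.757, -0.001, -0.001]
contact_force: [-1.5, -0.2, -1.6]
opening: 0.625
```

```bash
python3 -c "
from plan import *
s=get_state()['tool_pos']
plan([(s[0],s[1],.13,98.5,35),(.6053,.1663,.13,91.7,40)])"
```

```text
now [ 0.4464 -0.0584  0.0183] th 98.4 open 0.625 F [-1.5 -0.2 -1.6] t 4.65
-> (np.float64(0.4463891615235087), np.float64(-0.05842302528136175), 0.13, 98.5) 4
0 -0 -0 -0.035 | w -0 0 -0
1 -0 -0 -0.035 | w -0 0 -0
2 -0 -0 -0.035 | w -0.001 0 -0
3 -0 -0 -0.035 | w 0 0 -0
-> (0.6053, 0.1663, 0.13, 91.7) 7
4 0.036 0.034 0 | w 0 0 0.005
5 0.036 0.033 0 | w 0 0 0.006
6 0.036 0.033 0 | w 0 0 0.005
7 0.037 0.032 0 | w 0 0 0.005
8 0.038 0.032 0 | w 0 0 0.006
9 0.038 0.03 0 | w 0 0 0.005
10 0.039 0.031 0 | w 0 0 0.005
```

Call:
apply_moves(
  series=[
    {"x": 0,"y": 0,"z": -0.01,"wx": 0,"wy": 0,"wz": 0,"fingers": -1},
    {"x": 0,"y": 0,"z": -0.025,"wx": 0,"wy": 0,"wz": 0,"fingers": -1},
    {"x": 0,"y": 0,"z": -0.04,"wx": 0,"wy": 0,"wz": 0,"fingers": -1},
    {"x": 0,"y": 0,"z": -0.035,"wx": 0,"wy": 0,"wz": 0,"fingers": -1},
    {"x": 0.01,"y": 0.009,"z": -0.02,"wx": 0,"wy": 0,"wz": 0.005,"fingers": -1},
    {"x": 0.025,"y": 0.025,"z": -0.005,"wx": 0,"wy": 0,"wz": 0.006,"fingers": -1},
    {"x": 0.036,"y": 0.034,"z": 0,"wx": 0,"wy": 0,"wz": 0.005,"fingers": -1},
    {"x": 0.036,"y": 0.034,"z": 0,"wx": 0,"wy": 0,"wz": 0.005,"fingers": -1},
  ],
)

```text
clock: 5.65
tool_pos: [0.5149, 0.0325, 0.1282]
eef_rot: [0.681, 0.732, -0.007, -0.003]
contact_force: [0.6, 0.6, -1.2]
opening: 0.629
```

```bash
python3 -c "
from plan import *
plan([(.6053,.1663,.13,91.7,30)])"
```

```text
now [0.5149 0.0325 0.1282] th 94.2 open 0.629 F [ 0.6  0.6 -1.2] t 5.65
-> (0.6053, 0.1663, 0.13, 91.7) 6
0 0.026 0.021 -0.001 | w -0.001 0 0.002
1 0.027 0.02 -0.001 | w -0 0.001 0.003
2 0.027 0.021 -0 | w -0.001 -0 0.002
3 0.027 0.02 -0.001 | w -0.001 0 0.002
4 0.027 0.02 -0 | w -0 0 0.002
5 0.027 0.02 -0.001 | w -0.001 0.001 0.003
```

Call:
apply_moves(
  series=[
    {"x": 0.036,"y": 0.027,"z": 0,"wx": 0,"wy": 0,"wz": 0.003,"fingers": -1},
    {"x": 0.034,"y": 0.026,"z": 0,"wx": -0.001,"wy": 0,"wz": 0.002,"fingers": -1},
    {"x": 0.029,"y": 0.022,"z": 0,"wx": -0.001,"wy": 0,"wz": 0.002,"fingers": -1},
    {"x": 0.022,"y": 0.017,"z": 0,"wx": -0.001,"wy": 0,"wz": 0.002,"fingers": -1},
    {"x": 0.015,"y": 0.011,"z": 0,"wx": 0,"wy": 0,"wz": 0,"fingers": -1},
    {"x": 0.006,"y": 0.005,"z": 0,"wx": 0,"wy": 0,"wz": 0,"fingers": -1},
    {"x": 0,"y": 0,"z": 0,"wx": 0,"wy": 0,"wz": 0,"fingers": -1},
  ],
)

```text
clock: 6.52
tool_pos: [0.5945, 0.1549, 0.1246]
eef_rot: [0.691, 0.723, -0.006, -0.001]
contact_force: [0.5, -0.9, -1.5]
opening: 0.629
```

```bash
python3 -c "
from plan import *
plan([(.6053,.1663,.13,91.7,30),(.6053,.1663,.035,91.7,25)])"
```

```text
now [0.5945 0.1549 0.1246] th 92.6 open 0.629 F [ 0.5 -0.9 -1.5] t 6.53
-> (0.6053, 0.1663, 0.13, 91.7) 1
0 0.014 0.014 -0.007 | w -0.003 0.002 0.005
-> (0.6053, 0.1663, 0.035, 91.7) 4
1 -0 0 0.03 | w -0 0 0
2 -0 0 0.029 | w -0 0 0
3 -0 0 0.03 | w -0 0 0
4 -0 0 0.03 | w -0 0 0
```

Call:
apply_moves(
  series=[
    {"x": 0.006,"y": 0.006,"z": 0,"wx": -0.002,"wy": 0.001,"wz": 0.003,"fingers": -1},
    {"x": 0.005,"y": 0.005,"z": 0.01,"wx": -0.001,"wy": 0.001,"wz": 0.002,"fingers": -1},
    {"x": 0.003,"y": 0.003,"z": 0.025,"wx": 0,"wy": 0,"wz": 0,"fingers": -1},
    {"x": 0,"y": 0,"z": 0.03,"wx": 0,"wy": 0,"wz": 0,"fingers": -1},
    {"x": 0,"y": 0,"z": 0.025,"wx": 0,"wy": 0,"wz": 0,"fingers": -1},
    {"x": 0,"y": 0,"z": 0.012,"wx": 0,"wy": 0,"wz": 0,"fingers": -1},
    {"x": 0,"y": 0,"z": 0.005,"wx": 0,"wy": 0,"wz": 0,"fingers": -1},
    {"x": 0,"y": 0,"z": 0,"wx": 0,"wy": 0,"wz": 0,"fingers": -1},
  ],
)

```text
clock: 7.52
tool_pos: [0.6046, 0.164, 0.0316]
eef_rot: [0.698, 0.717, -0.002, 0.0]
contact_force: [0.2, -0.7, -1.1]
opening: 0.628
```

```bash
python3 -c "
from plan import *
plan([(.6053,.1663,.0215,91.7,3)])
p,d=snapshot('top');cv2.imwrite('pics/t1.png',cv2.resize(p[150:250,110:260,::-1],None,fx=4,fy=4))"
```

```text
now [0.6046 0.164  0.0316] th 91.5 open 0.628 F [ 0.2 -0.7 -1.1] t 7.53
-> (0.6053, 0.1663, 0.0215, 91.7) 4
0 0.001 0 0.003 | w -0 0 -0
1 0 0 0.003 | w -0 0.001 -0
2 0.001 0.001 0.003 | w -0.001 -0 -0.001
3 0.001 -0 0.004 | w 0 0 0
```

View pics/t1.png

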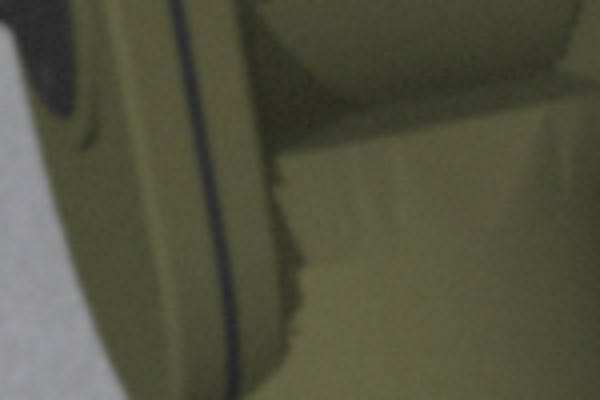

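The arm fills the top crop, so it shows nothing useful. I'll lower on numbers and force.

Call:
apply_moves(
  series=[
    {"x": 0.001,"y": 0,"z": 0.003,"wx": 0,"wy": 0,"wz": 0,"fingers": -1},
    {"x": 0.001,"y": 0.001,"z": 0.003,"wx": -0.001,"wy": 0,"wz": 0,"fingers": -1},
    {"x": 0.001,"y": 0,"z": 0.003,"wx": 0,"wy": 0,"wz": 0,"fingers": -1},
    {"x": 0,"y": 0,"z": 0.002,"wx": 0,"wy": 0,"wz": 0,"fingers": -1},
    {"x": 0,"y": 0,"z": 0.001,"wx": 0,"wy": 0,"wz": 0,"fingers": -1},
    {"x": 0,"y": 0,"z": 0,"wx": 0,"wy": 0,"wz": 0,"fingers": -1},
  ],
)

```text
clock: 8.32
tool_pos: [0.6068, 0.1672, 0.0234]
eef_rot: [0.698, 0.716, 0.001, 0.002]
contact_force: [0.1, -0.1, -0.7]
opening: 0.63
```

Call:
apply_moves(
  series=[
    {"x": -0.001,"y": -0.001,"z": 0.001,"wx": 0,"wy": 0,"wz": 0,"fingers": -1},
    {"x": 0,"y": 0,"z": 0.001,"wx": 0,"wy": 0,"wz": 0,"fingers": -1},
    {"x": 0,"y": 0,"z": 0.001,"wx": 0,"wy": 0,"wz": 0,"fingers": -1},
    {"x": 0,"y": 0,"z": 0,"wx": 0,"wy": 0,"wz": 0,"fingers": -1},
  ],
)

```text
clock: 8.82
tool_pos: [0.6062, 0.1663, 0.0213]
eef_rot: [0.698, 0.716, 0.001, 0.002]
contact_force: [-0.2, -0.2, -1.5]
opening: 0.63
```

Call:
apply_moves(
  series=[
    {"x": 0,"y": 0,"z": 0.001,"wx": 0,"wy": 0,"wz": 0,"fingers": -1},
    {"x": 0,"y": 0,"z": 0,"wx": 0,"wy": 0,"wz": 0,"fingers": -1},
  ],
)

```text
clock: 9.07
tool_pos: [0.6062, 0.1663, 0.0214]
eef_rot: [0.698, 0.716, 0.001, 0.002]
contact_force: [-0.7, 0.1, -1.2]
opening: 0.625
```

Call:
apply_moves(
  series=[
    {"x": 0,"y": 0,"z": 0,"wx": 0,"wy": 0,"wz": 0,"fingers": 0.35},
    {"x": 0,"y": 0,"z": 0,"wx": 0,"wy": 0,"wz": 0,"fingers": 0.6},
    {"x": 0,"y": 0,"z": 0,"wx": 0,"wy": 0,"wz": 0,"fingers": 0.7},
    {"x": 0,"y": 0,"z": -0.01,"wx": 0,"wy": 0,"wz": 0,"fingers": 0.7},
    {"x": 0,"y": 0,"z": -0.03,"wx": 0,"wy": 0,"wz": 0,"fingers": 0.7},
    {"x": 0,"y": 0,"z": -0.04,"wx": 0,"wy": 0,"wz": 0,"fingers": 0.9},
    {"x": 0,"y": 0,"z": -0.035,"wx": 0,"wy": 0,"wz": 0,"fingers": 0.9},
    {"x": 0,"y": 0,"z": -0.02,"wx": 0,"wy": 0,"wz": 0,"fingers": 0.9},
  ],
)

```text
clock: 10.07
tool_pos: [0.6054, 0.1667, 0.1329]
eef_rot: [0.697, 0.717, 0.001, 0.002]
contact_force: [0.3, -0.3, 0.5]
opening: 0.95
```

```bash
python3 -c "
from plan import *
plan([(.388,.264,.13,91.7,45),(.388,.264,.014,91.7,25)])
p,d=snapshot('side');cv2.imwrite('pics/s2.png',cv2.resize(p[150:270,180:400,::-1],None,fx=3,fy=3))"
```

```text
now [0.6054 0.1667 0.1329] th 91.6 open 0.95 F [ 0.3 -0.3  0.5] t 10.07
-> (0.388, 0.264, 0.13, 91.7) 6
0 0.021 -0.045 0 | w 0 0 -0
1 0.022 -0.044 0.001 | w 0 0 -0
2 0.021 -0.045 0 | w 0.001 0 -0
3 0.022 -0.045 0.001 | w -0 0 -0.001
4 0.022 -0.045 0 | w -0 0.001 0
5 0.021 -0.044 0.001 | w 0 -0 0
-> (0.388, 0.264, 0.014, 91.7) 5
6 -0 -0 0.029 | w 0 -0 0
7 -0 -0 0.029 | w 0 -0 0
8 -0 -0 0.029 | w 0 -0 0
9 -0 -0 0.029 | w 0 -0 0
10 -0 -0 0.029 | w 0 -0 0
```

View pics/s2.png

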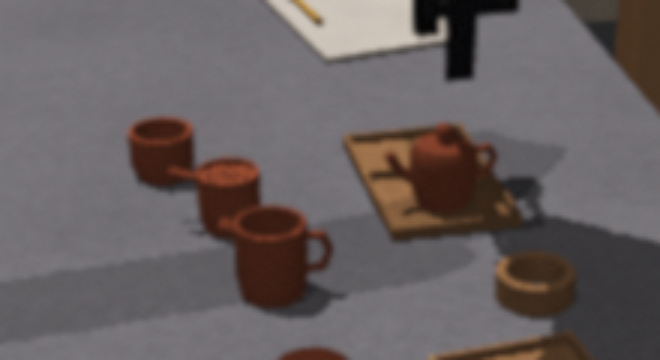

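The teapot stands upright in the large bay of tray_two, at about (445,180) in the crop. Next is the low cup.

Call:
apply_moves(
  series=[
    {"x": 0.014,"y": -0.03,"z": 0,"wx": 0,"wy": 0,"wz": 0,"fingers": 0.9},
    {"x": 0.026,"y": -0.055,"z": 0,"wx": 0,"wy": 0,"wz": 0,"fingers": 0.9},
    {"x": 0.03,"y": -0.062,"z": 0,"wx": 0,"wy": 0,"wz": 0,"fingers": 0.9},
    {"x": 0.025,"y": -0.052,"z": 0,"wx": 0,"wy": 0,"wz": 0,"fingers": 0.9},
    {"x": 0.018,"y": -0.037,"z": 0,"wx": 0,"wy": 0,"wz": 0,"fingers": 0.9},
    {"x": 0.011,"y": -0.022,"z": 0,"wx": 0,"wy": 0,"wz": 0,"fingers": 0.9},
    {"x": 0.005,"y": -0.01,"z": 0,"wx": 0,"wy": 0,"wz": 0,"fingers": 0.9},
    {"x": 0,"y": 0,"z": 0,"wx": 0,"wy": 0,"wz": 0,"fingers": 0.9},
  ],
)

```text
clock: 11.12
tool_pos: [0.3832, 0.2665, 0.1306]
eef_rot: [0.699, 0.716, 0.001, 0.002]
contact_force: [0.2, 0.2, 0.4]
opening: 0.951
```

```bash
python3 -c "
from plan import *
plan([(.388,.264,.11,91.7,45),(.388,.264,.014,91.7,200)])"
```

```text
now [0.3832 0.2665 0.1306] th 91.4 open 0.951 F [0.2 0.2 0.4] t 11.12
-> (0.388, 0.264, 0.11, 91.7) 1
0 -0.003 0.006 0.026 | w 0.001 0 -0.002
-> (0.388, 0.264, 0.014, 91.7) 1
1 -0 -0 0.12 | w 0 0 0
```

Profile works well. Descend 0.146 in total, tapered.

Call:
apply_moves(
  series=[
    {"x": -0.001,"y": 0.003,"z": 0.012,"wx": 0,"wy": 0,"wz": -0.001,"fingers": 0.9},
    {"x": -0.001,"y": 0.002,"z": 0.027,"wx": 0,"wy": 0,"wz": 0,"fingers": 0.9},
    {"x": -0.001,"y": 0.001,"z": 0.035,"wx": 0,"wy": 0,"wz": 0,"fingers": 0.9},
    {"x": 0,"y": 0,"z": 0.03,"wx": 0,"wy": 0,"wz": 0,"fingers": 0.9},
    {"x": 0,"y": 0,"z": 0.021,"wx": 0,"wy": 0,"wz": 0,"fingers": 0.9},
    {"x": 0,"y": 0,"z": 0.012,"wx": 0,"wy": 0,"wz": 0,"fingers": 0.9},
    {"x": 0,"y": 0,"z": 0.006,"wx": 0,"wy": 0,"wz": 0,"fingers": 0.9},
    {"x": 0,"y": 0,"z": 0.001,"wx": 0,"wy": 0,"wz": 0,"fingers": 0.9},
  ],
)

```text
clock: 12.12
tool_pos: [0.3977, 0.2586, 0.0071]
eef_rot: [0.702, 0.712, 0.002, 0.004]
contact_force: [0.1, 0.3, 0.2]
opening: 0.946
```

```bash
python3 -c "
from plan import *
plan([(.388,.264,.0145,91.7,200)])"
```

```text
now [0.3977 0.2586 0.0071] th 90.8 open 0.946 F [0.1 0.3 0.2] t 12.12
-> (0.388, 0.264, 0.0145, 91.7) 1
0 0.007 -0.012 -0.009 | w 0.003 0.001 -0.005
```

Call:
apply_moves(
  series=[
    {"x": 0.004,"y": -0.007,"z": -0.006,"wx": 0.003,"wy": 0.001,"wz": -0.005,"fingers": 0.9},
    {"x": 0.002,"y": -0.003,"z": -0.003,"wx": 0,"wy": 0,"wz": 0,"fingers": 0.9},
    {"x": 0,"y": 0,"z": 0,"wx": 0,"wy": 0,"wz": 0,"fingers": 0.9},
    {"x": 0,"y": 0,"z": 0,"wx": 0,"wy": 0,"wz": 0,"fingers": 0.9},
  ],
)

```text
clock: 12.62
tool_pos: [0.3908, 0.263, 0.0149]
eef_rot: [0.697, 0.717, 0.0, 0.0]
contact_force: [0.2, 0.7, -0.9]
opening: 0.95
```

Call:
apply_moves(
  series=[
    {"x": 0.001,"y": -0.003,"z": 0,"wx": 0,"wy": 0,"wz": 0,"fingers": 0.6},
    {"x": 0,"y": 0,"z": 0,"wx": 0,"wy": 0,"wz": 0,"fingers": 0.4},
    {"x": 0,"y": 0,"z": 0,"wx": 0,"wy": 0,"wz": 0,"fingers": -1},
    {"x": 0,"y": 0,"z": 0,"wx": 0,"wy": 0,"wz": 0,"fingers": -1},
    {"x": 0,"y": 0,"z": 0,"wx": 0,"wy": 0,"wz": 0,"fingers": -1},
    {"x": 0,"y": 0,"z": 0,"wx": 0,"wy": 0,"wz": 0,"fingers": -1},
  ],
)

```text
clock: 13.38
tool_pos: [0.3883, 0.264, 0.0149]
eef_rot: [0.697, 0.717, 0.0, 0.0]
contact_force: [-0.9, 0.6, 0.3]
opening: 0.597
```

```bash
python3 -c "
from plan import *
s=get_state()['tool_pos']
plan([(s[0],s[1],.12,91.7,300),(.6026,.2553,.12,91.7,400)])"
```

```text
now [0.3883 0.264  0.0149] th 91.6 open 0.597 F [-0.9  0.6  0.3] t 13.38
-> (np.float64(0.3882780454921987), np.float64(0.2639766583810336), 0.12, 91.7) 1
0 0 0 -0.131 | w 0 -0 -0
-> (0.6026, 0.2553, 0.12, 91.7) 1
1 -0.018 0.268 -0 | w 0 -0 -0
```

Call:
apply_moves(
  series=[
    {"x": 0,"y": 0,"z": -0.01,"wx": 0,"wy": 0,"wz": 0,"fingers": -1},
    {"x": 0,"y": 0,"z": -0.025,"wx": 0,"wy": 0,"wz": 0,"fingers": -1},
    {"x": 0,"y": 0.005,"z": -0.03,"wx": 0,"wy": 0,"wz": 0,"fingers": -1},
    {"x": -0.001,"y": 0.015,"z": -0.02,"wx": 0,"wy": 0,"wz": 0,"fingers": -1},
    {"x": -0.002,"y": 0.03,"z": -0.008,"wx": 0,"wy": 0,"wz": 0,"fingers": -1},
    {"x": -0.003,"y": 0.04,"z": 0,"wx": 0,"wy": 0,"wz": 0,"fingers": -1},
    {"x": -0.003,"y": 0.042,"z": 0,"wx": 0,"wy": 0,"wz": 0,"fingers": -1},
    {"x": -0.003,"y": 0.04,"z": 0,"wx": 0,"wy": 0,"wz": 0,"fingers": -1},
  ],
)

```text
clock: 14.38
tool_pos: [0.5263, 0.2559, 0.0908]
eef_rot: [0.695, 0.719, -0.004, 0.0]
contact_force: [-0.3, 1.0, -0.9]
opening: 0.598
```

```bash
python3 -c "
from plan import *
plan([(.6026,.2553,.11,91.7,400)])"
```

```text
now [0.5263 0.2559 0.0908] th 91.9 open 0.598 F [-0.3  1.  -0.9] t 14.38
-> (0.6026, 0.2553, 0.11, 91.7) 1
0 -0.004 0.095 -0.024 | w -0.002 0.002 0.001
```

Call:
apply_moves(
  series=[
    {"x": -0.001,"y": 0.034,"z": 0,"wx": -0.002,"wy": 0.001,"wz": 0,"fingers": -1},
    {"x": 0,"y": 0.026,"z": 0,"wx": -0.001,"wy": 0.001,"wz": 0,"fingers": -1},
    {"x": 0,"y": 0.018,"z": 0,"wx": 0,"wy": 0,"wz": 0,"fingers": -1},
    {"x": 0,"y": 0.01,"z": 0,"wx": 0,"wy": 0,"wz": 0,"fingers": -1},
    {"x": 0,"y": 0.004,"z": 0,"wx": 0,"wy": 0,"wz": 0,"fingers": -1},
    {"x": 0,"y": 0,"z": 0,"wx": 0,"wy": 0,"wz": 0,"fingers": -1},
    {"x": 0,"y": 0,"z": 0,"wx": 0,"wy": 0,"wz": 0,"fingers": -1},
  ],
)

```text
clock: 15.25
tool_pos: [0.6022, 0.2531, 0.0882]
eef_rot: [0.697, 0.717, -0.001, 0.002]
contact_force: [0.5, 0.1, -0.3]
opening: 0.594
```

```bash
python3 -c "
from plan import *
plan([(.6026,.2553,.03,91.7,400)])"
```

```text
now [0.6022 0.2531 0.0882] th 91.6 open 0.594 F [ 0.5  0.1 -0.3] t 15.25
-> (0.6026, 0.2553, 0.03, 91.7) 1
0 0.003 0.001 0.073 | w 0 0.001 -0
```

Call:
apply_moves(
  series=[
    {"x": 0.002,"y": 0,"z": 0.01,"wx": 0,"wy": 0.001,"wz": 0,"fingers": -1},
    {"x": 0,"y": 0,"z": 0.02,"wx": 0,"wy": 0,"wz": 0,"fingers": -1},
    {"x": 0,"y": 0,"z": 0.02,"wx": 0,"wy": 0,"wz": 0,"fingers": -1},
    {"x": 0,"y": 0,"z": 0.012,"wx": 0,"wy": 0,"wz": 0,"fingers": -1},
    {"x": 0,"y": 0,"z": 0.006,"wx": 0,"wy": 0,"wz": 0,"fingers": -1},
    {"x": 0,"y": 0,"z": 0.003,"wx": 0,"wy": 0,"wz": 0,"fingers": -1},
    {"x": 0,"y": 0,"z": 0,"wx": 0,"wy": 0,"wz": 0,"fingers": -1},
    {"x": 0,"y": 0,"z": 0,"wx": 0,"wy": 0,"wz": 0,"fingers": -1},
  ],
)

```text
clock: 16.25
tool_pos: [0.6009, 0.255, 0.0268]
eef_rot: [0.696, 0.718, -0.001, 0.0]
contact_force: [0.3, 0.0, -1.0]
opening: 0.594
```

```bash
python3 -c "
from plan import *
plan([(.6026,.2553,.018,91.7,400)])"
```

```text
now [0.6009 0.255  0.0268] th 91.7 open 0.594 F [ 0.3  0.  -1. ] t 16.25
-> (0.6026, 0.2553, 0.018, 91.7) 1
0 0 0.002 0.011 | w -0 0 0
```

Call:
apply_moves(
  series=[
    {"x": 0,"y": 0.001,"z": 0.003,"wx": 0,"wy": 0,"wz": 0,"fingers": -1},
    {"x": 0,"y": 0,"z": 0.003,"wx": 0,"wy": 0,"wz": 0,"fingers": -1},
    {"x": 0,"y": 0,"z": 0.002,"wx": 0,"wy": 0,"wz": 0,"fingers": -1},
    {"x": 0,"y": 0,"z": 0.001,"wx": 0,"wy": 0,"wz": 0,"fingers": -1},
    {"x": 0,"y": 0,"z": 0,"wx": 0,"wy": 0,"wz": 0,"fingers": -1},
  ],
)

```text
clock: 16.88
tool_pos: [0.6023, 0.2551, 0.0198]
eef_rot: [0.696, 0.718, -0.0, 0.0]
contact_force: [0.6, 0.5, -0.5]
opening: 0.594
```

Lower about 2 mm more onto the floor.

Call:
apply_moves(
  series=[
    {"x": 0,"y": 0,"z": 0.001,"wx": 0,"wy": 0,"wz": 0,"fingers": -1},
    {"x": 0,"y": 0,"z": 0.001,"wx": 0,"wy": 0,"wz": 0,"fingers": -1},
    {"x": 0,"y": 0,"z": 0.001,"wx": 0,"wy": 0,"wz": 0,"fingers": -1},
    {"x": 0,"y": 0,"z": 0,"wx": 0,"wy": 0,"wz": 0,"fingers": -1},
  ],
)

```text
clock: 17.38
tool_pos: [0.6024, 0.2553, 0.018]
eef_rot: [0.696, 0.718, 0.0, 0.0]
contact_force: [0.0, 0.1, -0.8]
opening: 0.596
```

Call:
apply_moves(
  series=[
    {"x": 0,"y": 0,"z": 0,"wx": 0,"wy": 0,"wz": 0,"fingers": 0.3},
    {"x": 0,"y": 0,"z": 0,"wx": 0,"wy": 0,"wz": 0,"fingers": 0.5},
    {"x": 0,"y": 0,"z": 0,"wx": 0,"wy": 0,"wz": 0,"fingers": 0.55},
    {"x": 0,"y": 0,"z": -0.01,"wx": 0,"wy": 0,"wz": 0,"fingers": 0.55},
    {"x": 0,"y": 0,"z": -0.03,"wx": 0,"wy": 0,"wz": 0,"fingers": 0.55},
    {"x": 0,"y": 0,"z": -0.04,"wx": 0,"wy": 0,"wz": 0,"fingers": 0.55},
    {"x": 0,"y": 0,"z": -0.035,"wx": 0,"wy": 0,"wz": 0,"fingers": 0.9},
    {"x": 0,"y": 0,"z": -0.02,"wx": 0,"wy": 0,"wz": 0,"fingers": 0.9},
  ],
)

```text
clock: 18.38
tool_pos: [0.6025, 0.256, 0.1336]
eef_rot: [0.696, 0.718, 0.001, 0.0]
contact_force: [-0.3, -0.9, 0.5]
opening: 0.942
```

```bash
python3 -c "
from plan import *
plan([(.448,.050,.13,80.5,55)])"
```

```text
now [0.6025 0.256  0.1336] th 91.7 open 0.942 F [-0.3 -0.9  0.5] t 18.38
-> (0.448, 0.05, 0.13, 80.5) 5
0 -0.05 -0.04 0.001 | w 0 -0 0.012
1 -0.052 -0.038 0.001 | w 0 -0 0.013
2 -0.053 -0.036 0 | w 0 -0 0.012
3 -0.055 -0.035 0.001 | w 0.001 -0 0.013
4 -0.056 -0.031 0.001 | w -0 -0 0.012
```

Call:
apply_moves(
  series=[
    {"x": -0.03,"y": -0.022,"z": 0,"wx": 0,"wy": 0,"wz": 0.008,"fingers": 0.9},
    {"x": -0.055,"y": -0.04,"z": 0,"wx": 0,"wy": 0,"wz": 0.013,"fingers": 0.9},
    {"x": -0.062,"y": -0.042,"z": 0,"wx": 0,"wy": 0,"wz": 0.014,"fingers": 0.9},
    {"x": -0.052,"y": -0.034,"z": 0,"wx": 0,"wy": 0,"wz": 0.012,"fingers": 0.9},
    {"x": -0.037,"y": -0.024,"z": 0,"wx": 0,"wy": 0,"wz": 0.008,"fingers": 0.9},
    {"x": -0.022,"y": -0.013,"z": 0,"wx": 0,"wy": 0,"wz": 0.005,"fingers": 0.9},
    {"x": -0.008,"y": -0.005,"z": 0,"wx": 0,"wy": 0,"wz": 0.002,"fingers": 0.9},
    {"x": 0,"y": 0,"z": 0,"wx": 0,"wy": 0,"wz": 0,"fingers": 0.9},
  ],
)

```text
clock: 19.38
tool_pos: [0.4447, 0.0475, 0.1387]
eef_rot: [0.765, 0.644, 0.006, 0.002]
contact_force: [1.1, -0.1, 0.0]
opening: 0.95
```

Run:
```python
from plan import *
plan([(.448,.050,.08,80.5,155)])
c=camera_model("top");p,d=snapshot("top");cv2.imwrite('pics/t2.png',p[...,::-1]);P=cloud(c,d)
hsv=cv2.cvtColor(p,cv2.COLOR_RGB2HSV);red=cv2.inRange(hsv,(0,120,60),(11,255,255))>0
for C in((.6053,.1663),(.6026,.2553)):
    q=P[red&(np.linalg.norm(P[...,:2]-C,axis=-1)<.05)]
    print(len(q))
    if len(q)<50: continue
    for lo,hi in((.033,.055),(.062,.085)):
        t=q[(q[:,2]>lo)&(q[:,2]<hi)]
        if len(t)>5: print(lo,len(t),t.mean(0).round(4),cv2.minEnclosingCircle(np.float32(t[:,:2]*1000)))
```

```text
now [0.4447 0.0475 0.1387] th 80.2 open 0.95 F [ 1.1 -0.1  0. ] t 19.38
-> (0.448, 0.05, 0.08, 80.5) 1
0 0.003 0.003 0.073 | w 0.004 -0.002 -0.002
0
0
```

View pics/t2.png

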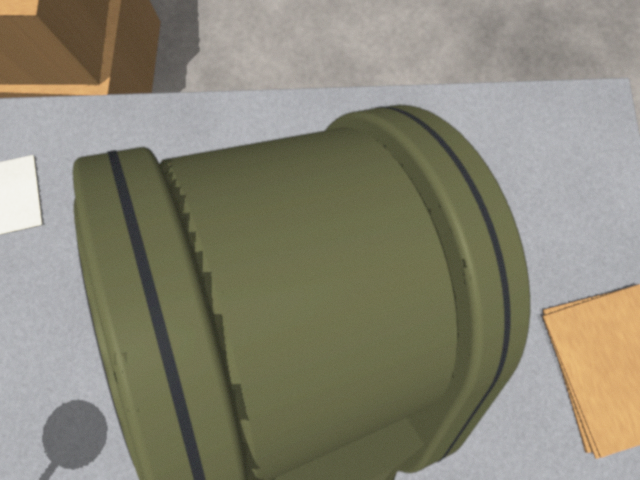

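The arm hides everything in the top view. I'll carry on with the pitcher.

Call:
apply_moves(
  series=[
    {"x": 0.002,"y": 0.002,"z": 0.012,"wx": 0.003,"wy": -0.001,"wz": -0.001,"fingers": 0.9},
    {"x": 0,"y": 0,"z": 0.027,"wx": 0,"wy": 0,"wz": 0,"fingers": 0.9},
    {"x": 0,"y": 0,"z": 0.035,"wx": 0,"wy": 0,"wz": 0,"fingers": 0.9},
    {"x": 0,"y": 0,"z": 0.03,"wx": 0,"wy": 0,"wz": 0,"fingers": 0.9},
    {"x": 0,"y": 0,"z": 0.02,"wx": 0,"wy": 0,"wz": 0,"fingers": 0.9},
    {"x": 0,"y": 0,"z": 0.01,"wx": 0,"wy": 0,"wz": 0,"fingers": 0.9},
    {"x": 0,"y": 0,"z": 0.003,"wx": 0,"wy": 0,"wz": 0,"fingers": 0.9},
    {"x": 0,"y": 0,"z": 0,"wx": 0,"wy": 0,"wz": 0,"fingers": 0.9},
  ],
)

```text
clock: 20.42
tool_pos: [0.4549, 0.0597, 0.02]
eef_rot: [0.76, 0.65, 0.006, -0.002]
contact_force: [-0.6, -0.1, 0.4]
opening: 0.95
```

```bash
python3 -c "
from plan import *
plan([(.448,.050,.018,80.5,155)])
p,d=snapshot('side');cv2.imwrite('pics/s3.png',cv2.resize(p[150:270,180:400,::-1],None,fx=3,fy=3))"
```

```text
now [0.4549 0.0597 0.02  ] th 81.1 open 0.95 F [-0.6 -0.1  0.4] t 20.43
-> (0.448, 0.05, 0.018, 80.5) 1
0 -0.013 -0.007 0.002 | w 0.001 -0.004 0.003
```

View pics/s3.png

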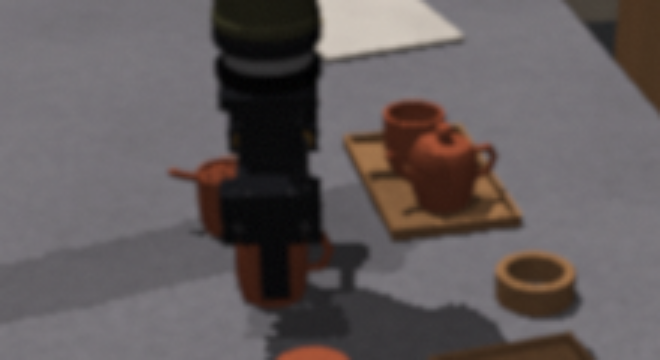

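Both pieces stand in tray_two, with the cup behind the teapot at about (413,135). Centre on the pitcher and grip it.

Call:
apply_moves(
  series=[
    {"x": -0.007,"y": -0.004,"z": 0.001,"wx": 0,"wy": -0.003,"wz": 0.003,"fingers": 0.9},
    {"x": -0.004,"y": -0.002,"z": 0,"wx": 0,"wy": 0,"wz": 0,"fingers": 0.9},
    {"x": 0,"y": 0,"z": 0,"wx": 0,"wy": 0,"wz": 0,"fingers": 0.9},
    {"x": 0,"y": 0,"z": 0,"wx": 0,"wy": 0,"wz": 0,"fingers": 0.9},
  ],
)

```text
clock: 20.98
tool_pos: [0.4504, 0.0535, 0.0188]
eef_rot: [0.763, 0.647, 0.004, 0.001]
contact_force: [-0.2, -1.2, 0.6]
opening: 0.949
```

Call:
apply_moves(
  series=[
    {"x": -0.004,"y": -0.002,"z": 0,"wx": 0.001,"wy": -0.002,"wz": 0,"fingers": 0.6},
    {"x": 0,"y": 0,"z": 0,"wx": 0,"wy": 0,"wz": 0,"fingers": 0.4},
    {"x": 0,"y": 0,"z": 0,"wx": 0,"wy": 0,"wz": 0,"fingers": -1},
    {"x": 0,"y": 0,"z": 0,"wx": 0,"wy": 0,"wz": 0,"fingers": -1},
    {"x": 0,"y": 0,"z": 0,"wx": 0,"wy": 0,"wz": 0,"fingers": -1},
    {"x": 0,"y": 0,"z": 0,"wx": 0,"wy": 0,"wz": 0,"fingers": -1},
  ],
)

```text
clock: 21.72
tool_pos: [0.4492, 0.0515, 0.0188]
eef_rot: [0.763, 0.647, 0.001, 0.002]
contact_force: [0.2, 0.2, -0.7]
opening: 0.615
```

```bash
python3 -c "
from plan import *
s=get_state()['tool_pos']
plan([(s[0],s[1],.13,80.5,300),(.5981,-.1231,.13,96.4,400)])"
```

```text
now [0.4492 0.0515 0.0188] th 80.6 open 0.615 F [ 0.2  0.2 -0.7] t 21.73
-> (np.float64(0.44918425639648335), np.float64(0.051524031673492454), 0.13, 80.5) 1
0 0 0.001 -0.139 | w 0.001 -0 0.001
-> (0.5981, -0.1231, 0.13, 96.4) 2
1 -0.092 0.11 0 | w 0 0 -0.044
2 -0.106 0.096 0 | w 0 0 -0.045
```

Call:
apply_moves(
  series=[
    {"x": 0,"y": 0,"z": -0.01,"wx": 0,"wy": 0,"wz": 0,"fingers": -1},
    {"x": 0,"y": 0,"z": -0.025,"wx": 0,"wy": 0,"wz": 0,"fingers": -1},
    {"x": 0,"y": 0,"z": -0.035,"wx": 0,"wy": 0,"wz": 0,"fingers": -1},
    {"x": -0.004,"y": 0.005,"z": -0.03,"wx": 0,"wy": 0,"wz": -0.005,"fingers": -1},
    {"x": -0.012,"y": 0.014,"z": -0.015,"wx": 0,"wy": 0,"wz": -0.01,"fingers": -1},
    {"x": -0.022,"y": 0.026,"z": 0,"wx": 0,"wy": 0,"wz": -0.012,"fingers": -1},
    {"x": -0.03,"y": 0.034,"z": 0,"wx": 0,"wy": 0,"wz": -0.014,"fingers": -1},
    {"x": -0.032,"y": 0.034,"z": 0,"wx": 0,"wy": 0,"wz": -0.014,"fingers": -1},
  ],
)

```text
clock: 22.72
tool_pos: [0.5312, -0.0369, 0.1114]
eef_rot: [0.699, 0.715, -0.002, 0.001]
contact_force: [1.1, 0.1, -1.9]
opening: 0.614
```

```bash
python3 -c "
from plan import *
plan([(.5981,-.1231,.11,96.4,30)])"
```

```text
now [ 0.5312 -0.0369  0.1114] th 91.3 open 0.614 F [ 1.1  0.1 -1.9] t 22.73
-> (0.5981, -0.1231, 0.11, 96.4) 4
0 -0.027 0.02 0.001 | w -0 0 -0.007
1 -0.028 0.02 0 | w -0 0.001 -0.007
2 -0.029 0.019 0 | w -0.001 -0 -0.007
3 -0.028 0.019 0.001 | w 0 0 -0.008
```

Call:
apply_moves(
  series=[
    {"x": -0.035,"y": 0.025,"z": 0,"wx": 0,"wy": 0,"wz": -0.01,"fingers": -1},
    {"x": -0.03,"y": 0.021,"z": 0,"wx": 0,"wy": 0,"wz": -0.008,"fingers": -1},
    {"x": -0.022,"y": 0.015,"z": 0,"wx": 0,"wy": 0,"wz": -0.005,"fingers": -1},
    {"x": -0.014,"y": 0.009,"z": 0,"wx": 0,"wy": 0,"wz": -0.003,"fingers": -1},
    {"x": -0.006,"y": 0.004,"z": 0,"wx": 0,"wy": 0,"wz": 0,"fingers": -1},
    {"x": 0,"y": 0,"z": 0,"wx": 0,"wy": 0,"wz": 0,"fingers": -1},
    {"x": 0,"y": 0,"z": 0,"wx": 0,"wy": 0,"wz": 0,"fingers": -1},
  ],
)

```text
clock: 23.6
tool_pos: [0.5945, -0.1263, 0.1084]
eef_rot: [0.671, 0.742, -0.005, -0.001]
contact_force: [0.6, 0.0, -1.3]
opening: 0.613
```

```bash
python3 -c "
from plan import *
plan([(.5981,-.1231,.032,96.4,300)])"
```

```text
now [ 0.5945 -0.1263  0.1084] th 95.7 open 0.613 F [ 0.6  0.  -1.3] t 23.6
-> (0.5981, -0.1231, 0.032, 96.4) 1
0 0.004 0.006 0.095 | w -0.003 0.001 -0.004
```

Call:
apply_moves(
  series=[
    {"x": 0.002,"y": 0.003,"z": 0.012,"wx": -0.002,"wy": 0.001,"wz": -0.003,"fingers": -1},
    {"x": 0.001,"y": 0.001,"z": 0.025,"wx": 0,"wy": 0,"wz": 0,"fingers": -1},
    {"x": 0,"y": 0,"z": 0.025,"wx": 0,"wy": 0,"wz": 0,"fingers": -1},
    {"x": 0,"y": 0,"z": 0.017,"wx": 0,"wy": 0,"wz": 0,"fingers": -1},
    {"x": 0,"y": 0,"z": 0.008,"wx": 0,"wy": 0,"wz": 0,"fingers": -1},
    {"x": 0,"y": 0,"z": 0.003,"wx": 0,"wy": 0,"wz": 0,"fingers": -1},
    {"x": 0,"y": 0,"z": 0,"wx": 0,"wy": 0,"wz": 0,"fingers": -1},
    {"x": 0,"y": 0,"z": 0,"wx": 0,"wy": 0,"wz": 0,"fingers": -1},
  ],
)

```text
clock: 24.6
tool_pos: [0.5964, -0.1219, 0.0306]
eef_rot: [0.666, 0.746, -0.002, -0.001]
contact_force: [0.3, -0.5, -1.4]
opening: 0.617
```

```bash
python3 -c "
from plan import *
plan([(.5981,-.1231,.0216,96.4,300)])"
```

```text
now [ 0.5964 -0.1219  0.0306] th 96.5 open 0.617 F [ 0.3 -0.5 -1.4] t 24.6
-> (0.5981, -0.1231, 0.0216, 96.4) 1
0 -0.002 0.002 0.011 | w -0.001 0 0
```

Call:
apply_moves(
  series=[
    {"x": -0.001,"y": 0.001,"z": 0.003,"wx": -0.001,"wy": 0,"wz": 0,"fingers": -1},
    {"x": 0,"y": 0.001,"z": 0.003,"wx": 0,"wy": 0,"wz": 0,"fingers": -1},
    {"x": 0,"y": 0,"z": 0.003,"wx": 0,"wy": 0,"wz": 0,"fingers": -1},
    {"x": 0,"y": 0,"z": 0.001,"wx": 0,"wy": 0,"wz": 0,"fingers": -1},
    {"x": 0,"y": 0,"z": 0.001,"wx": 0,"wy": 0,"wz": 0,"fingers": -1},
    {"x": 0,"y": 0,"z": 0.001,"wx": 0,"wy": 0,"wz": 0,"fingers": -1},
    {"x": 0,"y": 0,"z": 0,"wx": 0,"wy": 0,"wz": 0,"fingers": -1},
  ],
)

```text
clock: 25.48
tool_pos: [0.5988, -0.1228, 0.022]
eef_rot: [0.666, 0.746, -0.0, 0.001]
contact_force: [-1.0, -0.3, -1.0]
opening: 0.611
```

Down to 0.0220 against a predicted contact of 0.0218. Release and rise.

Call:
apply_moves(
  series=[
    {"x": 0,"y": 0,"z": 0.001,"wx": 0,"wy": 0,"wz": 0,"fingers": -1},
    {"x": 0,"y": 0,"z": 0,"wx": 0,"wy": 0,"wz": 0,"fingers": 0.3},
    {"x": 0,"y": 0,"z": 0,"wx": 0,"wy": 0,"wz": 0,"fingers": 0.5},
    {"x": 0,"y": 0,"z": 0,"wx": 0,"wy": 0,"wz": 0,"fingers": 0.6},
    {"x": 0,"y": 0,"z": -0.01,"wx": 0,"wy": 0,"wz": 0,"fingers": 0.6},
    {"x": 0,"y": 0,"z": -0.035,"wx": 0,"wy": 0,"wz": 0,"fingers": 0.6},
    {"x": 0,"y": 0,"z": -0.055,"wx": 0,"wy": 0,"wz": 0,"fingers": 0.6},
    {"x": 0,"y": 0,"z": -0.045,"wx": 0,"wy": 0,"wz": 0,"fingers": 0.5},
  ],
)

```text
clock: 26.48
tool_pos: [0.5974, -0.1223, 0.1392]
eef_rot: [0.666, 0.746, -0.001, -0.001]
contact_force: [0.2, 0.2, 0.0]
opening: 0.751
```

```bash
python3 -c "
from plan import *
plan([(.400,-.278,.15,96.4,400)])"
```

```text
now [ 0.5974 -0.1223  0.1392] th 96.5 open 0.751 F [0.2 0.2 0. ] t 26.48
-> (0.4, -0.278, 0.15, 96.4) 1
0 -0.165 -0.267 -0.013 | w -0.001 -0 0
```

Call:
apply_moves(
  series=[
    {"x": -0.018,"y": -0.03,"z": 0,"wx": 0,"wy": 0,"wz": 0,"fingers": 0.6},
    {"x": -0.034,"y": -0.055,"z": 0,"wx": 0,"wy": 0,"wz": 0,"fingers": 0.6},
    {"x": -0.038,"y": -0.062,"z": 0,"wx": 0,"wy": 0,"wz": 0,"fingers": 0.6},
    {"x": -0.032,"y": -0.052,"z": 0,"wx": 0,"wy": 0,"wz": 0,"fingers": 0.6},
    {"x": -0.023,"y": -0.037,"z": 0,"wx": 0,"wy": 0,"wz": 0,"fingers": 0.6},
    {"x": -0.013,"y": -0.021,"z": 0,"wx": 0,"wy": 0,"wz": 0,"fingers": 0.6},
    {"x": -0.005,"y": -0.008,"z": 0,"wx": 0,"wy": 0,"wz": 0,"fingers": 0.6},
    {"x": 0,"y": 0,"z": 0,"wx": 0,"wy": 0,"wz": 0,"fingers": 0.6},
  ],
)

```text
clock: 27.48
tool_pos: [0.4002, -0.279, 0.1456]
eef_rot: [0.666, 0.746, 0.003, 0.004]
contact_force: [-0.1, -0.4, 0.3]
opening: 0.799
```

```bash
python3 -c "
from plan import *
plan([(.400,-.278,.021,96.4,400)])"
```

```text
now [ 0.4002 -0.279   0.1456] th 96.5 open 0.799 F [-0.1 -0.4  0.3] t 27.48
-> (0.4, -0.278, 0.021, 96.4) 1
0 0.002 -0.002 0.156 | w 0.003 0.001 0.001
```

Call:
apply_moves(
  series=[
    {"x": 0,"y": 0,"z": 0,"wx": 0.003,"wy": 0.001,"wz": 0,"fingers": 0.6},
    {"x": 0,"y": 0,"z": 0.015,"wx": 0,"wy": 0,"wz": 0,"fingers": 0.6},
    {"x": 0,"y": 0,"z": 0.035,"wx": 0,"wy": 0,"wz": 0,"fingers": 0.6},
    {"x": 0,"y": 0,"z": 0.035,"wx": 0,"wy": 0,"wz": 0,"fingers": 0.6},
    {"x": 0,"y": 0,"z": 0.03,"wx": 0,"wy": 0,"wz": 0,"fingers": 0.6},
    {"x": 0,"y": 0,"z": 0.016,"wx": 0,"wy": 0,"wz": 0,"fingers": 0.6},
    {"x": 0,"y": 0,"z": 0.007,"wx": 0,"wy": 0,"wz": 0,"fingers": 0.6},
    {"x": 0,"y": 0,"z": 0,"wx": 0,"wy": 0,"wz": 0,"fingers": 0.6},
  ],
)

```text
clock: 28.48
tool_pos: [0.4065, -0.273, 0.0287]
eef_rot: [0.662, 0.75, 0.003, -0.0]
contact_force: [0.4, -0.0, 0.9]
opening: 0.796
```

```bash
python3 -c "
from plan import *
plan([(.400,-.278,.021,96.4,400)])"
```

```text
now [ 0.4065 -0.273   0.0287] th 97.1 open 0.796 F [ 0.4 -0.   0.9] t 28.48
-> (0.4, -0.278, 0.021, 96.4) 1
0 -0.005 -0.009 0.01 | w 0.001 -0.001 0.004
```

Call:
apply_moves(
  series=[
    {"x": -0.003,"y": -0.006,"z": 0.005,"wx": 0,"wy": -0.001,"wz": 0.003,"fingers": 0.6},
    {"x": -0.001,"y": -0.002,"z": 0.003,"wx": 0,"wy": 0,"wz": 0,"fingers": 0.6},
    {"x": 0,"y": 0,"z": 0,"wx": 0,"wy": 0,"wz": 0,"fingers": 0.6},
    {"x": 0,"y": 0,"z": 0,"wx": 0,"wy": 0,"wz": 0,"fingers": 0.6},
  ],
)

```text
clock: 28.98
tool_pos: [0.4007, -0.2777, 0.0229]
eef_rot: [0.666, 0.746, 0.002, 0.002]
contact_force: [-1.0, -1.0, 0.1]
opening: 0.801
```

Call:
apply_moves(
  series=[
    {"x": 0,"y": -0.001,"z": 0.001,"wx": 0.002,"wy": 0,"wz": 0,"fingers": 0.3},
    {"x": 0,"y": 0,"z": 0,"wx": 0,"wy": 0,"wz": 0,"fingers": 0},
    {"x": 0,"y": 0,"z": 0,"wx": 0,"wy": 0,"wz": 0,"fingers": -1},
    {"x": 0,"y": 0,"z": 0,"wx": 0,"wy": 0,"wz": 0,"fingers": -1},
    {"x": 0,"y": 0,"z": 0,"wx": 0,"wy": 0,"wz": 0,"fingers": -1},
    {"x": 0,"y": 0,"z": 0,"wx": 0,"wy": 0,"wz": 0,"fingers": -1},
  ],
)

```text
clock: 29.72
tool_pos: [0.4003, -0.2779, 0.0224]
eef_rot: [0.666, 0.746, -0.0, 0.0]
contact_force: [-0.4, 0.1, 1.0]
opening: 0.412
```

```bash
python3 -c "
from plan import *
s=get_state()['tool_pos']
plan([(s[0],s[1],.12,96.4,300),(.6079,-.2115,.12,96.4,400)])
p,d=snapshot('side');cv2.imwrite('pics/s4.png',cv2.resize(p[220:370,200:440,::-1],None,fx=3,fy=3))"
```

```text
now [ 0.4003 -0.2779  0.0224] th 96.5 open 0.412 F [-0.4  0.1  1. ] t 29.73
-> (np.float64(0.4002799036046649), np.float64(-0.2779021376934729), 0.12, 96.4) 1
0 -0 -0 -0.122 | w -0 0 0.001
-> (0.6079, -0.2115, 0.12, 96.4) 1
1 0.054 0.267 -0 | w -0 0 -0
```

View pics/s4.png

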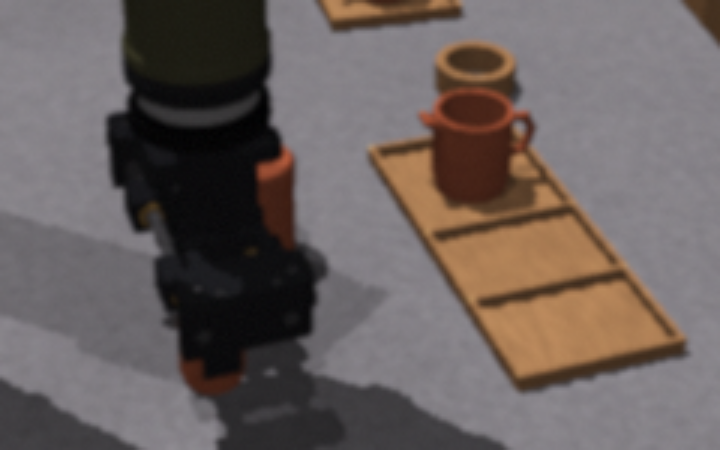

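The pitcher stands upright in the large end bay of tray_three, at about (472,150), and the tall cup is gripped. Carry it over.

Call:
apply_moves(
  series=[
    {"x": 0,"y": 0,"z": -0.01,"wx": 0,"wy": 0,"wz": 0,"fingers": -1},
    {"x": 0,"y": 0,"z": -0.025,"wx": 0,"wy": 0,"wz": 0,"fingers": -1},
    {"x": 0,"y": 0,"z": -0.035,"wx": 0,"wy": 0,"wz": 0,"fingers": -1},
    {"x": 0.001,"y": 0.006,"z": -0.03,"wx": 0,"wy": 0,"wz": 0,"fingers": -1},
    {"x": 0.003,"y": 0.018,"z": -0.01,"wx": 0,"wy": 0,"wz": 0,"fingers": -1},
    {"x": 0.006,"y": 0.032,"z": 0,"wx": 0,"wy": 0,"wz": 0,"fingers": -1},
    {"x": 0.009,"y": 0.042,"z": 0,"wx": 0,"wy": 0,"wz": 0,"fingers": -1},
    {"x": 0.009,"y": 0.045,"z": 0,"wx": 0,"wy": 0,"wz": 0,"fingers": -1},
  ],
)

```text
clock: 30.78
tool_pos: [0.509, -0.2431, 0.1157]
eef_rot: [0.667, 0.745, -0.002, -0.002]
contact_force: [0.3, 0.3, -0.8]
opening: 0.417
```

```bash
python3 -c "
from plan import *
plan([(.6079,-.2115,.11,96.4,400)])"
```

```text
now [ 0.509  -0.2431  0.1157] th 96.4 open 0.417 F [ 0.3  0.3 -0.8] t 30.77
-> (0.6079, -0.2115, 0.11, 96.4) 1
0 0.026 0.127 0.006 | w -0.002 -0 -0
```

Call:
apply_moves(
  series=[
    {"x": 0.008,"y": 0.04,"z": 0,"wx": -0.001,"wy": 0,"wz": 0,"fingers": -1},
    {"x": 0.007,"y": 0.034,"z": 0,"wx": 0,"wy": 0,"wz": 0,"fingers": -1},
    {"x": 0.005,"y": 0.025,"z": 0,"wx": 0,"wy": 0,"wz": 0,"fingers": -1},
    {"x": 0.003,"y": 0.016,"z": 0,"wx": 0,"wy": 0,"wz": 0,"fingers": -1},
    {"x": 0.001,"y": 0.008,"z": 0,"wx": 0,"wy": 0,"wz": 0,"fingers": -1},
    {"x": 0,"y": 0,"z": 0,"wx": 0,"wy": 0,"wz": 0,"fingers": -1},
    {"x": 0,"y": 0,"z": 0,"wx": 0,"wy": 0,"wz": 0,"fingers": -1},
  ],
)

```text
clock: 31.65
tool_pos: [0.6069, -0.2101, 0.117]
eef_rot: [0.666, 0.746, -0.001, -0.003]
contact_force: [0.3, -0.8, -0.0]
opening: 0.413
```

```bash
python3 -c "
from plan import *
plan([(.6079,-.2115,.034,96.4,400)])"
```

```text
now [ 0.6069 -0.2101  0.117 ] th 96.5 open 0.413 F [ 0.3 -0.8 -0. ] t 31.65
-> (0.6079, -0.2115, 0.034, 96.4) 1
0 -0.002 0.002 0.104 | w -0.002 -0.001 0.001
```

Call:
apply_moves(
  series=[
    {"x": -0.001,"y": 0.001,"z": 0.012,"wx": -0.001,"wy": -0.001,"wz": 0,"fingers": -1},
    {"x": 0,"y": 0,"z": 0.027,"wx": 0,"wy": 0,"wz": 0,"fingers": -1},
    {"x": 0,"y": 0,"z": 0.028,"wx": 0,"wy": 0,"wz": 0,"fingers": -1},
    {"x": 0,"y": 0,"z": 0.018,"wx": 0,"wy": 0,"wz": 0,"fingers": -1},
    {"x": 0,"y": 0,"z": 0.009,"wx": 0,"wy": 0,"wz": 0,"fingers": -1},
    {"x": 0,"y": 0,"z": 0.003,"wx": 0,"wy": 0,"wz": 0,"fingers": -1},
    {"x": 0,"y": 0,"z": 0,"wx": 0,"wy": 0,"wz": 0,"fingers": -1},
    {"x": 0,"y": 0,"z": 0,"wx": 0,"wy": 0,"wz": 0,"fingers": -1},
  ],
)

```text
clock: 32.65
tool_pos: [0.6057, -0.2116, 0.0327]
eef_rot: [0.666, 0.746, -0.001, -0.002]
contact_force: [-0.9, 1.1, -1.5]
opening: 0.411
```

```bash
python3 -c "
from plan import *
plan([(.6079,-.2115,.0254,96.4,400)])"
```

```text
now [ 0.6057 -0.2116  0.0327] th 96.5 open 0.411 F [-0.9  1.1 -1.5] t 32.65
-> (0.6079, -0.2115, 0.0254, 96.4) 1
0 -0 0.003 0.009 | w -0.001 -0 0
```

Call:
apply_moves(
  series=[
    {"x": 0,"y": 0.002,"z": 0.003,"wx": -0.001,"wy": 0,"wz": 0,"fingers": -1},
    {"x": 0,"y": 0,"z": 0.003,"wx": 0,"wy": 0,"wz": 0,"fingers": -1},
    {"x": 0,"y": 0,"z": 0.001,"wx": 0,"wy": 0,"wz": 0,"fingers": -1},
    {"x": 0,"y": 0,"z": 0.001,"wx": 0,"wy": 0,"wz": 0,"fingers": -1},
    {"x": 0,"y": 0,"z": 0.001,"wx": 0,"wy": 0,"wz": 0,"fingers": -1},
    {"x": 0,"y": 0,"z": 0,"wx": 0,"wy": 0,"wz": 0,"fingers": -1},
  ],
)

```text
clock: 33.4
tool_pos: [0.608, -0.2116, 0.0261]
eef_rot: [0.666, 0.746, 0.0, 0.0]
contact_force: [0.3, -0.7, -1.0]
opening: 0.416
```

Call:
apply_moves(
  series=[
    {"x": 0,"y": 0,"z": 0.001,"wx": 0,"wy": 0,"wz": 0,"fingers": -1},
    {"x": 0,"y": 0,"z": 0,"wx": 0,"wy": 0,"wz": 0,"fingers": -1},
    {"x": 0,"y": 0,"z": 0,"wx": 0,"wy": 0,"wz": 0,"fingers": 0},
    {"x": 0,"y": 0,"z": 0,"wx": 0,"wy": 0,"wz": 0,"fingers": 0.2},
    {"x": 0,"y": 0,"z": 0,"wx": 0,"wy": 0,"wz": 0,"fingers": 0.3},
    {"x": 0,"y": 0,"z": -0.01,"wx": 0,"wy": 0,"wz": 0,"fingers": 0.3},
    {"x": 0,"y": 0,"z": -0.035,"wx": 0,"wy": 0,"wz": 0,"fingers": 0.3},
    {"x": 0,"y": 0,"z": -0.055,"wx": 0,"wy": 0,"wz": 0,"fingers": 0.3},
  ],
)

```text
clock: 34.4
tool_pos: [0.606, -0.2114, 0.105]
eef_rot: [0.666, 0.746, -0.001, -0.002]
contact_force: [0.4, -0.6, 0.9]
opening: 0.65
```

```bash
python3 -c "
from plan import *
plan([(.430,.160,.15,77,55)])"
```

```text
now [ 0.606  -0.2114  0.105 ] th 96.5 open 0.65 F [ 0.4 -0.6  0.9] t 34.4
-> (0.43, 0.16, 0.15, 77) 8
0 0.061 -0.021 -0.007 | w -0 -0 0.014
1 0.06 -0.023 -0.007 | w -0 -0 0.013
2 0.058 -0.026 -0.006 | w -0.001 -0 0.014
3 0.058 -0.028 -0.007 | w 0 -0 0.013
4 0.056 -0.031 -0.007 | w -0 -0 0.014
5 0.055 -0.033 -0.007 | w -0 -0 0.013
6 0.054 -0.036 -0.007 | w -0 -0 0.014
7 0.052 -0.037 -0.007 | w -0.001 -0 0.013
```

Call:
apply_moves(
  series=[
    {"x": 0,"y": 0,"z": -0.03,"wx": 0,"wy": 0,"wz": 0,"fingers": 0.9},
    {"x": 0.025,"y": -0.009,"z": -0.01,"wx": 0,"wy": 0,"wz": 0.01,"fingers": 0.9},
    {"x": 0.045,"y": -0.017,"z": 0,"wx": 0,"wy": 0,"wz": 0.014,"fingers": 0.9},
    {"x": 0.06,"y": -0.025,"z": 0,"wx": 0,"wy": 0,"wz": 0.014,"fingers": 0.9},
    {"x": 0.06,"y": -0.028,"z": 0,"wx": 0,"wy": 0,"wz": 0.014,"fingers": 0.9},
    {"x": 0.058,"y": -0.031,"z": 0,"wx": 0,"wy": 0,"wz": 0.014,"fingers": 0.9},
    {"x": 0.055,"y": -0.033,"z": 0,"wx": 0,"wy": 0,"wz": 0.013,"fingers": 0.9},
    {"x": 0.045,"y": -0.03,"z": 0,"wx": 0,"wy": 0,"wz": 0.01,"fingers": 0.9},
  ],
)

```text
clock: 35.4
tool_pos: [0.4776, 0.0767, 0.1463]
eef_rot: [0.769, 0.639, 0.005, 0.004]
contact_force: [1.6, 0.5, 0.2]
opening: 0.952
```

```bash
python3 -c "
from plan import *
plan([(.430,.160,.15,77,30)])"
```

```text
now [0.4776 0.0767 0.1463] th 79.4 open 0.952 F [1.6 0.5 0.2] t 35.4
-> (0.43, 0.16, 0.15, 77) 4
0 0.023 -0.019 -0.001 | w 0.001 -0 0.003
1 0.023 -0.02 -0.002 | w 0.001 -0.001 0.004
2 0.022 -0.02 -0.001 | w 0.001 0 0.003
3 0.022 -0.02 -0.001 | w 0.001 -0 0.003
```

Call:
apply_moves(
  series=[
    {"x": 0.034,"y": -0.028,"z": 0,"wx": 0.001,"wy": 0,"wz": 0.005,"fingers": 0.9},
    {"x": 0.026,"y": -0.023,"z": 0,"wx": 0.001,"wy": 0,"wz": 0.003,"fingers": 0.9},
    {"x": 0.016,"y": -0.015,"z": 0,"wx": 0,"wy": 0,"wz": 0.002,"fingers": 0.9},
    {"x": 0.008,"y": -0.008,"z": 0,"wx": 0,"wy": 0,"wz": 0,"fingers": 0.9},
    {"x": 0.003,"y": -0.003,"z": 0,"wx": 0,"wy": 0,"wz": 0,"fingers": 0.9},
    {"x": 0,"y": 0,"z": 0,"wx": 0,"wy": 0,"wz": 0,"fingers": 0.9},
    {"x": 0,"y": 0,"z": 0,"wx": 0,"wy": 0,"wz": 0,"fingers": 0.9},
  ],
)

```text
clock: 36.28
tool_pos: [0.4294, 0.1636, 0.1494]
eef_rot: [0.778, 0.629, 0.006, 0.002]
contact_force: [0.3, -0.0, -0.6]
opening: 0.952
```

```bash
python3 -c "
from plan import *
plan([(.430,.160,.018,77,300)])"
```

```text
now [0.4294 0.1636 0.1494] th 77.9 open 0.952 F [ 0.3 -0.  -0.6] t 36.27
-> (0.43, 0.16, 0.018, 77) 1
0 -0.006 -0 0.164 | w 0.003 -0.003 0.005
```

Call:
apply_moves(
  series=[
    {"x": -0.003,"y": 0,"z": 0.012,"wx": 0.003,"wy": -0.003,"wz": 0.005,"fingers": 0.9},
    {"x": 0,"y": 0,"z": 0.03,"wx": 0,"wy": 0,"wz": 0,"fingers": 0.9},
    {"x": 0,"y": 0,"z": 0.038,"wx": 0,"wy": 0,"wz": 0,"fingers": 0.9},
    {"x": 0,"y": 0,"z": 0.034,"wx": 0,"wy": 0,"wz": 0,"fingers": 0.9},
    {"x": 0,"y": 0,"z": 0.021,"wx": 0,"wy": 0,"wz": 0,"fingers": 0.9},
    {"x": 0,"y": 0,"z": 0.01,"wx": 0,"wy": 0,"wz": 0,"fingers": 0.9},
    {"x": 0,"y": 0,"z": 0.003,"wx": 0,"wy": 0,"wz": 0,"fingers": 0.9},
    {"x": 0,"y": 0,"z": 0,"wx": 0,"wy": 0,"wz": 0,"fingers": 0.9},
  ],
)

```text
clock: 37.28
tool_pos: [0.431, 0.1565, 0.0233]
eef_rot: [0.786, 0.618, -0.003, 0.002]
contact_force: [-1.0, -0.1, 0.0]
opening: 0.945
```

```bash
python3 -c "
from plan import *
plan([(.430,.1603,.018,77,300)])"
```

```text
now [0.431  0.1565 0.0233] th 76.4 open 0.945 F [-1.  -0.1  0. ] t 37.27
-> (0.43, 0.1603, 0.018, 77) 1
0 0.004 -0.002 0.007 | w -0 0.002 -0.003
```

Call:
apply_moves(
  series=[
    {"x": 0.003,"y": -0.001,"z": 0.004,"wx": 0,"wy": 0.002,"wz": -0.002,"fingers": 0.9},
    {"x": 0.001,"y": 0,"z": 0.002,"wx": 0,"wy": 0,"wz": 0,"fingers": 0.6},
    {"x": 0,"y": 0,"z": 0,"wx": 0,"wy": 0,"wz": 0,"fingers": 0.4},
    {"x": 0,"y": 0,"z": 0,"wx": 0,"wy": 0,"wz": 0,"fingers": 0.3},
    {"x": 0,"y": 0,"z": 0,"wx": 0,"wy": 0,"wz": 0,"fingers": -1},
    {"x": 0,"y": 0,"z": 0,"wx": 0,"wy": 0,"wz": 0,"fingers": -1},
    {"x": 0,"y": 0,"z": 0,"wx": 0,"wy": 0,"wz": 0,"fingers": -1},
    {"x": 0,"y": 0,"z": 0,"wx": 0,"wy": 0,"wz": 0,"fingers": -1},
  ],
)

```text
clock: 38.28
tool_pos: [0.4317, 0.1603, 0.019]
eef_rot: [0.784, 0.62, 0.001, -0.001]
contact_force: [-0.0, 0.3, -1.0]
opening: 0.569
```

```bash
python3 -c "
from plan import *
s=get_state()['tool_pos']
plan([(s[0],s[1],.16,77,300),(.6161,-.2851,.16,96.4,55)])"
```

```text
now [0.4317 0.1603 0.019 ] th 76.7 open 0.569 F [-0.   0.3 -1. ] t 38.27
-> (np.float64(0.43170747831437667), np.float64(0.16030509250651878), 0.16, 77) 1
0 0 -0 -0.176 | w -0 -0.001 -0.002
-> (0.6161, -0.2851, 0.16, 96.4) 9
1 -0.055 0.039 0 | w -0 0 -0.012
2 -0.055 0.037 0 | w -0 0 -0.012
3 -0.058 0.034 0 | w -0 0 -0.012
4 -0.058 0.033 0 | w -0 0 -0.012
5 -0.06 0.03 0 | w -0 0 -0.012
6 -0.061 0.028 0 | w -0 0 -0.012
7 -0.062 0.025 0 | w -0 0 -0.012
8 -0.062 0.023 0 | w -0 0 -0.012
9 -0.064 0.021 0 | w -0 0 -0.011
```

Call:
apply_moves(
  series=[
    {"x": 0,"y": 0,"z": -0.01,"wx": 0,"wy": 0,"wz": 0,"fingers": -1},
    {"x": 0,"y": 0,"z": -0.025,"wx": 0,"wy": 0,"wz": 0,"fingers": -1},
    {"x": 0,"y": 0,"z": -0.04,"wx": 0,"wy": 0,"wz": 0,"fingers": -1},
    {"x": -0.005,"y": 0.004,"z": -0.04,"wx": 0,"wy": 0,"wz": -0.004,"fingers": -1},
    {"x": -0.018,"y": 0.013,"z": -0.03,"wx": 0,"wy": 0,"wz": -0.008,"fingers": -1},
    {"x": -0.032,"y": 0.023,"z": -0.01,"wx": 0,"wy": 0,"wz": -0.01,"fingers": -1},
    {"x": -0.045,"y": 0.031,"z": 0,"wx": 0,"wy": 0,"wz": -0.01,"fingers": -1},
    {"x": -0.052,"y": 0.034,"z": 0,"wx": 0,"wy": 0,"wz": -0.01,"fingers": -1},
  ],
)

```text
clock: 39.28
tool_pos: [0.4941, 0.0256, 0.1471]
eef_rot: [0.737, 0.676, -0.001, -0.001]
contact_force: [0.9, 0.3, -1.9]
opening: 0.57
```

```bash
python3 -c "
from plan import *
plan([(.617,-.2851,.14,96.4,50)])"
```

```text
now [0.4941 0.0256 0.1471] th 85.1 open 0.57 F [ 0.9  0.3 -1.9] t 39.27
-> (0.617, -0.2851, 0.14, 96.4) 7
0 -0.053 0.027 0.001 | w -0 0 -0.009
1 -0.055 0.025 0.001 | w -0 0 -0.009
2 -0.054 0.023 0.002 | w -0 0 -0.009
3 -0.056 0.022 0.001 | w -0 0 -0.009
4 -0.056 0.021 0.001 | w -0.001 0 -0.009
5 -0.056 0.019 0.001 | w 0 0 -0.009
6 -0.058 0.017 0.002 | w 0 0 -0.009
```

Call:
apply_moves(
  series=[
    {"x": -0.062,"y": 0.031,"z": 0,"wx": 0,"wy": 0,"wz": -0.011,"fingers": -1},
    {"x": -0.065,"y": 0.03,"z": 0,"wx": 0,"wy": 0,"wz": -0.012,"fingers": -1},
    {"x": -0.065,"y": 0.027,"z": 0,"wx": 0,"wy": 0,"wz": -0.012,"fingers": -1},
    {"x": -0.06,"y": 0.024,"z": 0,"wx": 0,"wy": 0,"wz": -0.01,"fingers": -1},
    {"x": -0.05,"y": 0.018,"z": 0,"wx": 0,"wy": 0,"wz": -0.008,"fingers": -1},
    {"x": -0.038,"y": 0.013,"z": 0,"wx": 0,"wy": 0,"wz": -0.006,"fingers": -1},
    {"x": -0.024,"y": 0.007,"z": 0,"wx": 0,"wy": 0,"wz": -0.003,"fingers": -1},
    {"x": -0.01,"y": 0.003,"z": 0,"wx": 0,"wy": 0,"wz": 0,"fingers": -1},
  ],
)

```text
clock: 40.28
tool_pos: [0.6156, -0.2915, 0.1425]
eef_rot: [0.668, 0.744, -0.005, -0.003]
contact_force: [0.4, 0.4, -1.2]
opening: 0.564
```

```bash
python3 -c "
from plan import *
plan([(.617,-.2851,.12,96.4,50)])"
```

```text
now [ 0.6156 -0.2915  0.1425] th 96.1 open 0.564 F [ 0.4  0.4 -1.2] t 40.27
-> (0.617, -0.2851, 0.12, 96.4) 1
0 0.008 0.003 0.028 | w -0.004 0.001 -0.002
```

Call:
apply_moves(
  series=[
    {"x": 0,"y": 0,"z": 0,"wx": -0.003,"wy": 0.001,"wz": -0.001,"fingers": -1},
    {"x": 0.005,"y": 0.002,"z": 0.012,"wx": 0,"wy": 0,"wz": 0,"fingers": -1},
    {"x": 0.002,"y": 0,"z": 0.03,"wx": 0,"wy": 0,"wz": 0,"fingers": -1},
    {"x": 0,"y": 0,"z": 0.03,"wx": 0,"wy": 0,"wz": 0,"fingers": -1},
    {"x": 0,"y": 0,"z": 0.02,"wx": 0,"wy": 0,"wz": 0,"fingers": -1},
    {"x": 0,"y": 0,"z": 0.01,"wx": 0,"wy": 0,"wz": 0,"fingers": -1},
    {"x": 0,"y": 0,"z": 0.003,"wx": 0,"wy": 0,"wz": 0,"fingers": -1},
    {"x": 0,"y": 0,"z": 0,"wx": 0,"wy": 0,"wz": 0,"fingers": -1},
  ],
)

```text
clock: 41.28
tool_pos: [0.6156, -0.2793, 0.0539]
eef_rot: [0.665, 0.747, 0.0, -0.003]
contact_force: [-0.6, 0.9, -0.9]
opening: 0.566
```

```bash
python3 -c "
from plan import *
plan([(.617,-.2851,.030,96.4,50)])"
```

```text
now [ 0.6156 -0.2793  0.0539] th 96.7 open 0.566 F [-0.6  0.9 -0.9] t 41.27
-> (0.617, -0.2851, 0.03, 96.4) 1
0 -0.008 0.001 0.03 | w -0.001 -0.002 0.002
```

Call:
apply_moves(
  series=[
    {"x": -0.004,"y": 0.001,"z": 0.003,"wx": -0.001,"wy": -0.001,"wz": 0.001,"fingers": -1},
    {"x": -0.002,"y": 0,"z": 0.007,"wx": 0,"wy": 0,"wz": 0,"fingers": -1},
    {"x": -0.001,"y": 0,"z": 0.009,"wx": 0,"wy": 0,"wz": 0,"fingers": -1},
    {"x": 0,"y": 0,"z": 0.006,"wx": 0,"wy": 0,"wz": 0,"fingers": -1},
    {"x": 0,"y": 0,"z": 0.002,"wx": 0,"wy": 0,"wz": 0,"fingers": -1},
    {"x": 0,"y": 0,"z": 0,"wx": 0,"wy": 0,"wz": 0,"fingers": -1},
    {"x": 0,"y": 0,"z": 0,"wx": 0,"wy": 0,"wz": 0,"fingers": -1},
  ],
)

```text
clock: 42.15
tool_pos: [0.618, -0.2857, 0.0321]
eef_rot: [0.666, 0.746, 0.001, 0.0]
contact_force: [-0.4, 0.1, -1.5]
opening: 0.57
```

```bash
python3 -c "
from plan import *
plan([(.617,-.2851,.022,96.4,50)])"
```

```text
now [ 0.618  -0.2857  0.0321] th 96.4 open 0.57 F [-0.4  0.1 -1.5] t 42.15
-> (0.617, -0.2851, 0.022, 96.4) 1
0 0.001 -0.001 0.013 | w 0.001 -0 0
```

Call:
apply_moves(
  series=[
    {"x": 0,"y": -0.001,"z": 0.003,"wx": 0,"wy": 0,"wz": 0,"fingers": -1},
    {"x": 0,"y": 0,"z": 0.003,"wx": 0,"wy": 0,"wz": 0,"fingers": -1},
    {"x": 0,"y": 0,"z": 0.003,"wx": 0,"wy": 0,"wz": 0,"fingers": -1},
    {"x": 0,"y": 0,"z": 0.002,"wx": 0,"wy": 0,"wz": 0,"fingers": -1},
    {"x": 0,"y": 0,"z": 0.001,"wx": 0,"wy": 0,"wz": 0,"fingers": -1},
    {"x": 0,"y": 0,"z": 0.001,"wx": 0,"wy": 0,"wz": 0,"fingers": -1},
    {"x": 0,"y": 0,"z": 0,"wx": 0,"wy": 0,"wz": 0,"fingers": -1},
  ],
)

```text
clock: 43.02
tool_pos: [0.6176, -0.2858, 0.0222]
eef_rot: [0.666, 0.746, 0.001, 0.001]
contact_force: [0.0, -0.3, -1.6]
opening: 0.563
```

Call:
apply_moves(
  series=[
    {"x": 0,"y": 0,"z": 0.001,"wx": 0,"wy": 0,"wz": 0,"fingers": -1},
    {"x": 0,"y": 0,"z": 0,"wx": 0,"wy": 0,"wz": 0,"fingers": 0.25},
    {"x": 0,"y": 0,"z": 0,"wx": 0,"wy": 0,"wz": 0,"fingers": 0.4},
    {"x": 0,"y": 0,"z": 0,"wx": 0,"wy": 0,"wz": 0,"fingers": 0.4},
    {"x": 0,"y": 0,"z": -0.01,"wx": 0,"wy": 0,"wz": 0,"fingers": 0.4},
    {"x": 0,"y": 0,"z": -0.03,"wx": 0,"wy": 0,"wz": 0,"fingers": 0.4},
    {"x": 0,"y": 0,"z": -0.055,"wx": 0,"wy": 0,"wz": 0,"fingers": 0.4},
    {"x": 0,"y": 0,"z": -0.055,"wx": 0,"wy": 0,"wz": 0,"fingers": 0.4},
  ],
)

```text
clock: 44.02
tool_pos: [0.6161, -0.2852, 0.1453]
eef_rot: [0.666, 0.746, 0.001, -0.001]
contact_force: [0.5, -0.2, -0.1]
opening: 0.703
```

```bash
python3 -c "
from plan import *
plan([(.30,.5,.23,90,58)])"
```

```text
now [ 0.6161 -0.2852  0.1453] th 96.5 open 0.703 F [ 0.5 -0.2 -0.1] t 44.02
-> (0.3, 0.5, 0.23, 90) 15
0 0.068 -0.019 -0.007 | w -0 -0 0.002
1 0.068 -0.019 -0.007 | w -0 -0 0.003
2 0.068 -0.02 -0.007 | w -0 -0 0.002
3 0.067 -0.02 -0.007 | w -0 -0 0.003
4 0.068 -0.021 -0.007 | w -0 -0 0.002
5 0.067 -0.021 -0.006 | w -0 -0 0.002
6 0.067 -0.022 -0.007 | w -0 -0 0.003
7 0.067 -0.023 -0.007 | w -0 -0 0.002
8 0.067 -0.022 -0.007 | w -0 -0 0.003
9 0.066 -0.024 -0.007 | w -0 -0 0.002
10 0.066 -0.024 -0.007 | w -0 -0 0.002
11 0.067 -0.024 -0.007 | w -0 -0.001 0.003
12 0.066 -0.025 -0.007 | w -0 0 0.002
13 0.066 -0.025 -0.007 | w -0 0 0.003
14 0.065 -0.026 -0.007 | w -0 0 0.002
```

Clear the view before the final check.

Call:
apply_moves(
  series=[
    {"x": 0.02,"y": -0.01,"z": -0.03,"wx": 0,"wy": 0,"wz": 0,"fingers": 0.4},
    {"x": 0.045,"y": -0.02,"z": -0.02,"wx": 0,"wy": 0,"wz": 0,"fingers": 0.4},
    {"x": 0.06,"y": -0.02,"z": -0.01,"wx": 0,"wy": 0,"wz": 0,"fingers": 0.4},
    {"x": 0.067,"y": -0.022,"z": 0,"wx": 0,"wy": 0,"wz": 0.003,"fingers": 0.4},
    {"x": 0.067,"y": -0.022,"z": 0,"wx": 0,"wy": 0,"wz": 0.003,"fingers": 0.4},
    {"x": 0.067,"y": -0.022,"z": 0,"wx": 0,"wy": 0,"wz": 0.003,"fingers": 0.4},
    {"x": 0.067,"y": -0.023,"z": 0,"wx": 0,"wy": 0,"wz": 0.003,"fingers": 0.4},
    {"x": 0.067,"y": -0.023,"z": 0,"wx": 0,"wy": 0,"wz": 0.003,"fingers": 0.4},
  ],
)

```text
clock: 45.02
tool_pos: [0.4557, 0.0762, 0.2107]
eef_rot: [0.687, 0.726, 0.009, 0.012]
contact_force: [-0.3, 0.4, 1.0]
opening: 0.701
```

Call:
apply_moves(
  series=[
    {"x": 0.067,"y": -0.023,"z": 0,"wx": 0,"wy": 0,"wz": 0.003,"fingers": 0.4},
    {"x": 0.067,"y": -0.024,"z": 0,"wx": 0,"wy": 0,"wz": 0.003,"fingers": 0.4},
    {"x": 0.067,"y": -0.024,"z": 0,"wx": 0,"wy": 0,"wz": 0.003,"fingers": 0.4},
    {"x": 0.067,"y": -0.024,"z": 0,"wx": 0,"wy": 0,"wz": 0.003,"fingers": 0.4},
    {"x": 0.06,"y": -0.03,"z": 0,"wx": 0,"wy": 0,"wz": 0.003,"fingers": 0.4},
    {"x": 0.045,"y": -0.02,"z": 0,"wx": 0,"wy": 0,"wz": 0,"fingers": 0.4},
    {"x": 0.025,"y": -0.01,"z": 0,"wx": 0,"wy": 0,"wz": 0,"fingers": 0.4},
    {"x": 0,"y": 0,"z": 0,"wx": 0,"wy": 0,"wz": 0,"fingers": 0.4},
  ],
)

```text
clock: 46.02
tool_pos: [0.3141, 0.4104, 0.2193]
eef_rot: [0.701, 0.713, 0.021, 0.013]
contact_force: [-0.6, 0.2, -0.2]
opening: 0.704
```

Run:
```python
from plan import *
c=camera_model("top");p,d=snapshot("top");cv2.imwrite('pics/t3.png',p[...,::-1]);P=cloud(c,d)
p2,_=snapshot("side");cv2.imwrite('pics/s5.png',p2[...,::-1])
hsv=cv2.cvtColor(p,cv2.COLOR_RGB2HSV);red=cv2.inRange(hsv,(0,120,60),(11,255,255))>0
for k,C,H,Rr in(("teapot",(.6053,.1663),.073,.030),("low",(.6026,.2553),.045,.032),("pitcher",(.5981,-.1231),.063,.029),("tall",(.6079,-.2115),.069,.025),("strainer",(.6161,-.2851),.053,.027),("canister",(.442,-.166),.073,.03)):
    q=P[red&(np.linalg.norm(P[...,:2]-C,axis=-1)<Rr+.008)]
    t=q[abs(q[:,2]-H-.001)<(.008)]
    if len(t)<6: print(k,len(q),"none");continue
    (x,y),r=cv2.minEnclosingCircle(np.float32(t[:,:2]*1000));m=t.mean(0)*1000
    print(k,"ztop %.3f"%np.percentile(q[:,2],97),"circ-err",np.round([x-C[0]*1e3,y-C[1]*1e3,r],1),"mean-err",np.round(m[:2]-np.array(C)*1e3,1))
```

```text
teapot ztop 0.073 circ-err [ 0.7 -1.6  7.6] mean-err [ 0.1 -2.4]
low ztop 0.047 circ-err [-0.5 -1.8 27.6] mean-err [-1.3 -2.9]
pitcher ztop 0.065 circ-err [-1.   1.  35.3] mean-err [-4.9 -1.4]
tall ztop 0.071 circ-err [-1.5 -1.  19.1] mean-err [-1.9 -0.6]
strainer ztop 0.055 circ-err [-5.1 -3.3 28.8] mean-err [-1.7 -1.5]
canister ztop 0.076 circ-err [ 0.8 -1.  26.1] mean-err [ 0.3 -0.3]
```

View pics/t3.png

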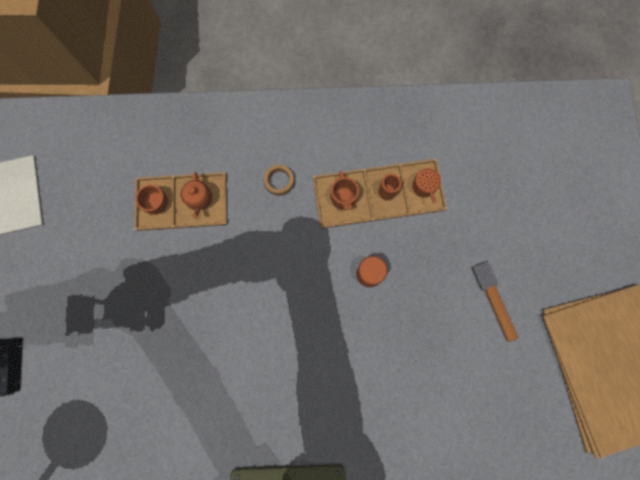

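View pics/s5.png

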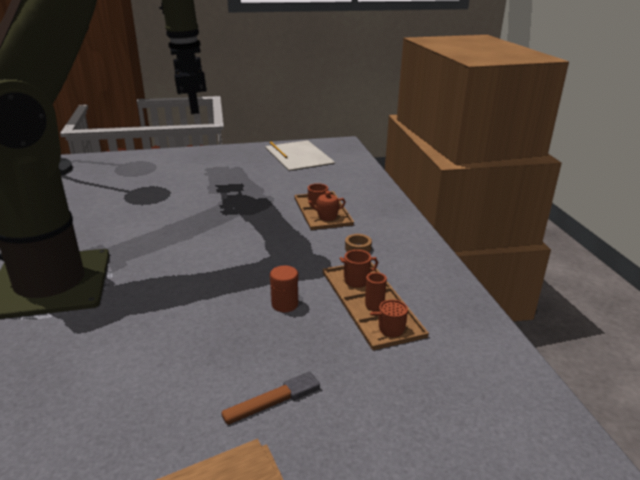

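Top view: all five pieces are upright in their bays. Teapot (195,194), low cup (151,199), pitcher (344,192), tall cup (391,185), strainer (428,181). The canister, tape core and brush are where they started and the arm is clear, so I'll hand in.

```bash
python3 -c "
from plant import *
print(get_state()['qd'].round(3), finish_job())"
```

```text
the job is handed in; nothing more can be done
[ 0.023  0.005  0.023  0.016  0.003 -0.002 -0.002] None
```

I placed all five pieces in their bays in the order asked: teapot, low cup, pitcher, tall cup, strainer. I then handed the job in at about 46 s of the 120 s allowed.

- **Position:** The last top view puts the teapot, both cups and the strainer about 2–3 mm from their bay middles. Its strainer enclosing-circle reading, about 6 mm, takes in the stick handle. The pitcher read 1.4 mm off by enclosing circle but about 5 mm off by mean of its rim points. The lip and handle bias both figures, so its error is less sure.
- **Upright:** Every top height is within 2 mm of the expected value, so nothing is tipped or raised.
- **Bystanders:** The canister measured within about 1 mm of where it started. I checked the tape core and brush by eye only, and they look untouched.
- **Forces:** The reported contact forces were under about 3 N at the end of every move.

The touch-down force was within the sensor noise, so I set the pieces down by height: final lowering steps of 1 mm or less, to the grasp height plus the 3 mm tray floor. Mid-job top views were blocked by the arm, so only the side camera and the final top view confirmed the placements.

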